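# Change over the loudspeaker curing jig

### The arm

A 6-joint arm with a two-finger parallel gripper is mounted at the origin on the work surface. World frame = base frame: x ahead of the robot, y to its left, z up, the work surface at z = 0. Lengths are in m, angles in rad, forces in N, time in s.
With the tool pointing down it reaches from about 0.4 to 0.825 m from the base axis. Payload 7 kg.
Tool frame: the origin (TCP) lies midway between the tips of the shut fingers; the grasp point (between the pads) lies 19 mm behind it (r.grip_depth is the distance from the TCP to the grasp point, in m); z points along the fingers, y is the line along which they close (so a half turn about z gives the same grasp; the last joint's range is limited). The gripper opens to 88 mm and grips with 3 to 60 N. Pads are 19 mm wide; open, the fingers measure 130 mm over their backs; the gripper's body (78 mm by 193 mm) begins 47 mm behind the grasp point.
Start: joints at [-1.035, 0.359, 0.012, 0, -1.224, -0.288], TCP at [0.166, -0.654, 0.227] pointing down, gripper open.
Joint ranges: [-3.07, 3.07], [-1.43, 2.12], [-1.02, 1.25], [-3.03, 1.67], [-3.05, -0], [-3.03, 3.03]. Speed limits (rad/s): [2.39, 2.39, 3.01, 3.14, 3.14, 3.14].

### API

Orientations are given as [roll, pitch, yaw] about the fixed x, y, z axes, in that order (R = Rz(yaw) Ry(pitch) Rx(roll)).
In Python, from plant import monitor, optics, order, r gives the robot as it stands.
- The arm moves only by the tool arm_command, never from a script. Its argument "steps" is a list of rows, each an object with "linear": the shift along the tool's x, y, z as a fraction of full scale, a list of three; "delta_rot": the turn, a rotation vector about the tool's x, y, z as a fraction of full scale, a list of three. A call has 1 to 8 rows; each row shifts and turns the commanded pose from where the row before left it, along the tool's axes as they then stand; what a row does not reach is not made up. Full scale, the value 1, is 0.5 m for a shift and 8 degrees for a turn. A row lasts 1/10 s, in which the tool goes at most 50 mm and 8.59 degrees, less where a joint would pass 70% of its speed; a pose out of reach is approached as far as the arm can. A call with a number of a shift or a turn outside -1 to 1 is refused whole. A call with a gripper value outside its range is refused whole. "gripper" is the closure, from -1 (fully open) to 1 (shut), set as the call begins (left out, the last holds). The fingers move at their own pace and stop on an object; "squeeze" is the grip in N (left out, the last holds). Time passes only in rows, so rows that do not move let the fingers close. It gives the time, the measured TCP pose, the force, the opening and the grip force at its end, in the units of the state.
- monitor.read_state(): the state, without advancing time (a new reading comes with each control period).
- optics.get_image(name): name is "side" or "top" or "wrist"; returns (picture, depth): 420x560x3 uint8, blue, green, red; 420x560 float32, m along the optical axis (not along the pixel's ray), 0 where there is no reading.
- optics.camera_params(name): a dict with "fx", "fy", "cx", "cy" (pixels), "eye" and "orientation" of the camera in the world. Camera axes: x right, y up, looking along -z (the intrinsics and any distortion apply to the point x, -y, -z); pixel columns grow to the right and rows downward; lengths in m; the calibration is good to about 2 mm. A picture is of the moment at which its call begins: read the wrist's pose just before it. camera_params takes no time and is no camera call; for the wrist camera it gives the pose at the moment of the call.
- order.close_job(): hands the job in; it is judged then, once.
The state is a dict: "time_s": time; "joints": joint angles; "dq": joint speeds; "joint_efforts": joint torques, N m; "tcp_pos": TCP position; "ee_rot": TCP orientation; "force": force on the tool from outside, world axes, zero at the start; "wrist_torque": the same for the moment, N m; "width": opening from 0.0 (shut) to 1.0 (fully open); "grip_force": force on a finger pad.
Only numpy, scipy, OpenCV 4.12 (cv2) and the standard library are available. Lean on these libraries where they do the work, as an engineer would, in place of code of your own. Each camera call takes 0.05 s, during which the arm holds its last target. There are 200 camera calls.

### The job

Swap the two loudspeaker drivers: the finished one with the yellow magnet goes from the blue jig into the white tray, and the one with the bare steel magnet goes from the tray into the jig, both magnet up and lying flat. Then gently lower the press plate over the jig's two pins until it rests flush, and after that stand every brass weight on the bench upright on the plate. Finally hold the scanner steady for two seconds, square to the sloping barcode label, its window about 6 cm off and centred on the label, and put the scanner back upright in its stand; leave the other things on the bench alone.

Things in the scene. Friction and masses are not known exactly. Their poses are not given: they have to be found in the camera images.
- jig: Fixed jig; origin underside centre, z up; yaw varies. Aluminium base 130 (x) x 190 (y) x 8 mm. Driver's place: base centre, top face z = 8, between two blue pillars (inner faces y = +-56, 70 x 26 mm, tops z = 64) and two blue lips (inner faces x = +-54, 5 mm high). x sides open for fingers. Steel pins, 10 mm diameter, on the pillars at x = 0, y = +-67, tips z = 85, last 6 mm tapered.
- tray: Fixed white tray 150 x 150 mm, 15 mm high, walls 5 mm, inner floor 5 mm above the bench. Origin: underside centre; z up.
- felt: Flat grey felt disc of 104 mm diameter on the bench, about 1 mm thick, empty at the start: a free spot to set a driver down meanwhile. Origin: its centre, on the bench.
- finished: Loose loudspeaker driver, face down, magnet up, 0.28-0.46 kg: black rim 100 mm diameter, 6 mm thick; black basket cone from 74 mm diameter (6 mm high) to 58 mm (30 mm high); magnet with YELLOW cover, 56 mm diameter, from 30 to 54 mm high: grip here from above. Origin: underside centre; z up through the magnet. Starts in the jig.
- fresh: Loose driver of the same shape and mass as 'finished', but its magnet is bare STEEL grey. Origin: underside centre; z up through the magnet. It starts in the tray. In the jig its top lies 2 mm below the pillar tops.
- plate: Loose aluminium press plate 90 (x) x 170 (y) x 8 mm, about 0.45 kg, starts flat on the bench. Two through holes, 13 mm diameter, at x = 0, y = +-67 mm, for the jig's pins (either way round). Centred red block handle, 14 (x) x 34 (y) mm, top 42 mm above the underside. Origin: underside centre; z up. On the pillars its origin is 64 mm above the bench.
- weight1: Loose brass weight, 0.15 kg: round body of 30 mm diameter, 22 mm high; thin neck; round knob of 16 mm diameter from 26 to 40 mm height. Origin: underside centre; z up. One to three of the weights are present; absent ones read None.
- weight2: Loose brass weight, 0.15 kg: round body of 30 mm diameter, 22 mm high; thin neck; round knob of 16 mm diameter from 26 to 40 mm height. Origin: underside centre; z up. One to three of the weights are present; absent ones read None.
- weight3: Loose brass weight, 0.15 kg: round body of 30 mm diameter, 22 mm high; thin neck; round knob of 16 mm diameter from 26 to 40 mm height. Origin: underside centre; z up. One to three of the weights are present; absent ones read None.
- scanner: Loose hand scanner, 0.16 kg, standing upright in its stand: black head 44 (x) x 38 (y) x 40 mm high with the red window in its underside; above it a yellow square handle 28 x 28 mm from 38 to 143 mm height. Origin: centre of the window (underside); z up along the handle. It looks along its own -z.
- stand: Fixed grey open-topped stand for the scanner, outside 66 (x) x 62 (y) mm, 35 mm high, walls 5 mm, inner floor 5 mm above the bench. Origin: underside centre; z up.
- ticket: Fixed grey ticket block, footprint 80 x 70 mm, up to 52 mm high, whose sloping top carries the barcode label. Origin: underside centre; z up. Its yaw varies.
- label: Barcode label, 55 x 60 mm, white with black stripes, on the ticket block's slope. Origin: the label's centre, 36 mm above the bench; z is its outward normal, leaning 25 degrees from vertical towards the block's -x side (the robot's side).
- solvent: Bystander: clear jar with a white cap, 64 mm diameter, 95 mm high. Origin: underside centre.
- cup: Bystander: white plastic cup, 52 mm diameter, 55 mm high. Origin: underside centre.
- meter: Bystander: tilted black display panel on a small grey foot, 150 mm wide, about 180 mm high. Origin: underside centre of the foot.
- driver_tool: Bystander: red-handled screwdriver 160 mm long, lying on the bench nearer the robot than the work.
There are look-alikes about, which are no part of the job. Leave any orange or purple look-alike of the finished alone.

How it is judged:
By the outcome, as a careful person would: the job done as asked, in the order asked, and still so for the second after the job is handed in, with the robot touching nothing.
Of weight1, weight2, weight3 only 1 to 3 are there at a start; the rules pass over those that are not, and their reading is None.
At some moment in a run one of finished, fresh, plate may be knocked a few centimetres aside while the robot is not near it.
It also fails if it takes over 210 s, if anything falls off the work surface, if the arm or the gripper's body presses on something with over 40 N, if the wrist force passes 120 N, or if a joint passes its speed limit or range.

## Working session

There is one attempt and no reset: what is moved stays moved. The work goes in short steps, Python scripts to look and compute and a tool call to move; the robot and the scene stay as the last step left them, time stands still between calls to the robot, and variables do not carry over. Pictures are saved under pics/ and viewed, at most 14 in all, crops included, and the job is handed in when it is done.

Besides the shell and the picture viewer there is one more tool, called after "Call:" as a command line: name --argument value ..., lists and objects as JSON in quotes. arm_command: Moves the arm, as the interface text tells. Its arguments: {"type":"object","properties":{"steps":{"type":"array","items":{"type":"object","properties":{"linear":{"type":"array","items":{"type":"number"}},"delta_rot":{"type":"array","items":{"type":"number"}}}}},"gripper":{"type":"number"},"squeeze":{"type":"number"}},"required":["steps"]}

```bash
ls; mkdir -p pics
python3 - <<'E'
from plant import monitor, optics, order, r
import cv2
s=monitor.read_state();print(s)
for n in ("top","side"):
    p,d=optics.get_image(n);cv2.imwrite(f"pics/{n}0.png",p)
    import numpy as np
    np.save(f"pics/{n}0.npy",d)
    print(n,optics.camera_params(n))
print(optics.camera_params("wrist"))
E
```

```text
pics
{'time_s': 0.0, 'joints': array([-1.03490736e+00,  3.59398385e-01,  1.10473188e-02, -3.45325859e-04,
       -1.22410879e+00, -2.88145263e-01]), 'dq': array([-0.00123041, -0.00053616, -0.00104982,  0.00157335, -0.00022083,
        0.00073066]), 'joint_efforts': array([ 8.83466837e-04, -5.82719493e+01,  2.93070316e+01,  6.99725166e+00,
        7.11611530e-03, -1.54100935e-04]), 'tcp_pos': array([ 0.16539793, -0.65390753,  0.22561111]), 'ee_rot': array([ 3.13990545e+00, -1.61535605e-04, -2.89396642e+00]), 'force': array([-1.10469129,  0.0585602 ,  0.55660162]), 'wrist_torque': array([ 0.00844962,  0.01704395, -0.0062734 ]), 'grip_force': 0.0, 'width': 1.0014421408423264}
top {'fx': 379.1057999504273, 'fy': 379.1057999504273, 'cx': 278.9565974739093, 'cy': 213.50469112507156, 'eye': array([0.45636946, 0.01806848, 1.07502615]), 'orientation': array([ 0.10631654, -0.01168848, -1.54755343])}
side {'fx': 498.8493573984051, 'fy': 498.8493573984051, 'cx': 280.24401073446387, 'cy': 212.6724948189089, 'eye': array([0.2087895 , 0.91418121, 0.96028987]), 'orientation': array([ 0.82427464,  0.01014322, -2.77456283])}
{'fx': 336.919770558534, 'fy': 336.919770558534, 'cx': 280.81745437304045, 'cy': 211.82002670333247, 'eye': array([ 0.09059905, -0.67287861,  0.38358777]), 'orientation': array([-2.92935778e-01, -1.39356993e-03,  1.81843557e+00])}
```

View pics/top0.png

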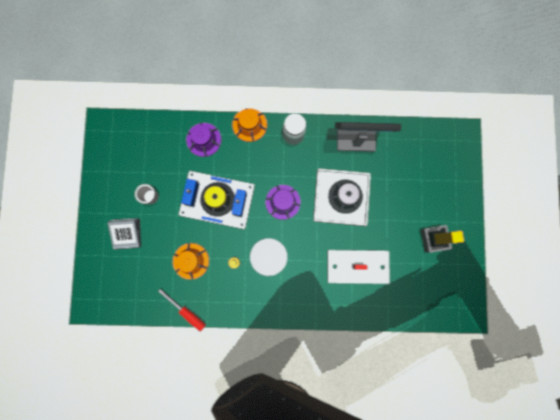

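View pics/side0.png

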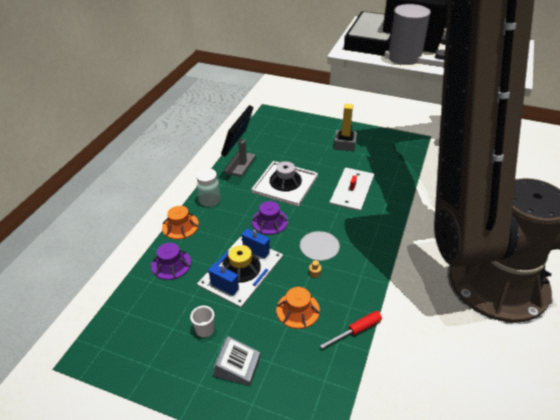

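The top view shows the blue jig holding the yellow-magnet driver at about (215,197). The white tray with the steel-magnet driver is at (347,195), the felt at (268,257) and the plate with its red handle at (359,267). One brass weight is at (234,263), the scanner at (440,238) and the ticket at (124,234). Things that could be mistaken for "finished": orange at (249,123) and (190,261), purple at (204,138) and (283,201). The yellow one in the jig at (215,197) is the target.

```bash
cat > h.py <<'E'
import numpy as np, cv2
from scipy.spatial.transform import Rotation as R
from plant import monitor, optics, order, r
def cam(n):
    c=optics.camera_params(n); return c
def px2w(c,u,v,z=None,d=None):
    "pixel -> world, on plane z or at depth d"
    ray=R.from_euler('xyz',c['orientation']).apply(np.stack([(np.asarray(u)-c['cx'])/c['fx'],-(np.asarray(v)-c['cy'])/c['fy'],-np.ones(np.shape(u))],-1))
    k=d if d is not None else (z-c['eye'][2])/ray[...,2]
    return c['eye']+ray*np.asarray(k)[...,None]
def w2px(c,p):
    q=R.from_euler('xyz',c['orientation']).inv().apply(np.asarray(p)-c['eye'])
    return np.stack([c['cx']+c['fx']*q[...,0]/-q[...,2],c['cy']+c['fy']*q[...,1]/q[...,2]],-1)
def shot(n,name=None):
    c=cam(n); p,d=optics.get_image(n)
    if name: cv2.imwrite(f"pics/{name}.png",p); np.save(f"pics/{name}.npy",d); np.save(f"pics/{name}_c.npy",c,allow_pickle=True)
    return c,p,d
def cloud(c,d):
    v,u=np.mgrid[:d.shape[0],:d.shape[1]]; return px2w(c,u,v,d=d)
def go(pos,yaw=None,rpy=None,s=None):
    "prints turn (units of 8deg, tool rotvec) and then shift (units .5 m) in turned tool axes"
    s=s or monitor.read_state(); R0=R.from_euler('xyz',s['ee_rot'])
    if rpy is None: rpy=[np.pi,0,s['ee_rot'][2] if yaw is None else yaw]
    R1=R.from_euler('xyz',rpy); rv=(R0.inv()*R1).as_rotvec()
    dp=R1.inv().apply(np.asarray(pos)-s['tcp_pos'])
    print('turn total(8deg)',np.round(np.degrees(rv)/8,3),'shift total(.5m)',np.round(dp/.5,4),'rows>=',np.ceil(np.abs(np.linalg.norm(dp))/.05))
def st():
    s=monitor.read_state(); print('t',round(s['time_s'],1),'tcp',s['tcp_pos'].round(4),'rpy',s['ee_rot'].round(3),'F',s['force'].round(1),'w',round(s['width']*88,1),'g',round(s['grip_force'],1),'q',s['joints'].round(2)); return s
E
python3 - <<'E'
from h import *
p=cv2.imread('pics/top0.png');d=np.load('pics/top0.npy');c=cam('top');P=cloud(c,d)
cv2.imwrite('pics/c1.png',cv2.resize(p[100:335,70:490],None,fx=1.9,fy=1.9,interpolation=cv2.INTER_CUBIC))
hsv=cv2.cvtColor(p,cv2.COLOR_BGR2HSV)
def comp(nm,lo,hi,mn=6):
    m=cv2.inRange(hsv,lo,hi);m[:100]=0;m[335:]=0
    n,l,s,ce=cv2.connectedComponentsWithStats(m)
    for i in range(1,n):
        if s[i,4]>=mn:
            q=np.median(P[l==i],0);print(nm,ce[i].round(1),s[i,4],q.round(3))
comp('yellow',(22,120,80),(32,255,255));comp('blue',(100,120,50),(125,255,255));comp('red',(0,150,80),(8,255,255));comp('red',(172,150,80),(180,255,255))
comp('white',(0,0,170),(180,40,255),40)
for n,u,v in [('tray0',317,170),('fresh',348,193),('felt',268,257),('ticket',124,234),('weight',234,263),('cup',146,194),('scanner',457,238),('mat',270,300)]: print(n,P[v,u].round(3))
E
```

```text
Traceback (most recent call last):
  File "h.py", line 19, in cloud
    v,u=np.mgrid[:d.shape[0],:d.shape[1]]; return px2w(c,u,v,d=d)
                                                  ~~~~^^^^^^^^^^^
  File "h.py", line 8, in px2w
    ray=R.from_euler('xyz',c['orientation']).apply(np.stack([(np.asarray(u)-c['cx'])/c['fx'],-(np.asarray(v)-c['cy'])/c['fy'],-np.ones(np.shape(u))],-1))
  File "scipy/spatial/transform/_rotation.pyx", line 2580, in scipy.spatial.transform._rotation.Rotation.apply
ValueError: Expected input of shape (3,) or (P, 3), got (420, 560, 3).
```

```bash
sed -i "s/R.from_euler('xyz',c\['orientation'\]).apply(\(np.stack.*-1)\))$/\1 @ R.from_euler('xyz',c['orientation']).as_matrix().T/" h.py; sed -n 6,9p h.py
python3 - <<'E'
from h import *
p=cv2.imread('pics/top0.png');d=np.load('pics/top0.npy');c=cam('top');P=cloud(c,d)
cv2.imwrite('pics/c1.png',cv2.resize(p[100:335,70:490],None,fx=1.9,fy=1.9,interpolation=cv2.INTER_CUBIC))
hsv=cv2.cvtColor(p,cv2.COLOR_BGR2HSV)
def comp(nm,lo,hi,mn=6):
    m=cv2.inRange(hsv,lo,hi);m[:100]=0;m[335:]=0
    n,l,s,ce=cv2.connectedComponentsWithStats(m)
    for i in range(1,n):
        if s[i,4]>=mn:
            q=np.median(P[l==i],0);print(nm,ce[i].round(1),s[i,4],q.round(3))
comp('yellow',(22,120,80),(32,255,255));comp('blue',(100,120,50),(125,255,255));comp('red',(0,150,80),(8,255,255));comp('red',(172,150,80),(180,255,255))
comp('white',(0,0,170),(180,40,255),40)
for n,u,v in [('tray0',317,170),('fresh',348,193),('felt',268,257),('ticket',124,234),('weight',234,263),('cup',146,194),('scanner',457,238),('mat',270,300)]: print(n,P[v,u].round(3))
E
```

```text
def px2w(c,u,v,z=None,d=None):
    "pixel -> world, on plane z or at depth d"
    ray=np.stack([(np.asarray(u)-c['cx'])/c['fx'],-(np.asarray(v)-c['cy'])/c['fy'],-np.ones(np.shape(u))],-1) @ R.from_euler('xyz',c['orientation']).as_matrix().T
    k=d if d is not None else (z-c['eye'][2])/ray[...,2]
yellow [214.7 196.4] 394 [0.608 0.183 0.061]
yellow [456.5 236.8] 148 [ 0.508 -0.429  0.147]
yellow [233.6 262.4] 84 [0.432 0.129 0.022]
blue [220.7 179.1] 46 [0.665 0.176 0.012]
blue [189.2 192. ] 294 [0.616 0.251 0.062]
blue [238.3 202.4] 250 [0.591 0.118 0.063]
blue [211.4 219.1] 31 [0.55  0.196 0.013]
red [359.9 266.5] 41 [ 0.427 -0.214  0.041]
red [191.6 318.3] 241 [0.278 0.238 0.022]
white [272.1 202. ] 41453 [ 0.618  0.135 -0.001]
white [340.2 197.1] 1822 [ 0.618 -0.154  0.005]
white [217.9 201.5] 1236 [0.584 0.174 0.007]
white [146.  194.2] 148 [0.613 0.38  0.051]
white [348.3 193.2] 268 [ 0.625 -0.178  0.058]
white [123.2 234.6] 361 [0.497 0.433 0.033]
white [268.2 256.7] 1080 [0.448 0.036 0.001]
white [357.8 266.4] 1866 [ 0.427 -0.214  0.007]
white [419.1 333.4] 195 [ 0.247 -0.377 -0.001]
tray0 [ 0.699 -0.098  0.005]
fresh [ 0.626 -0.177  0.059]
felt [0.447 0.036 0.001]
ticket [0.501 0.429 0.038]
weight [0.429 0.128 0.034]
cup [0.616 0.385 0.012]
scanner [ 0.506 -0.431  0.144]
mat [0.329 0.027 0.002]
```

View pics/c1.png

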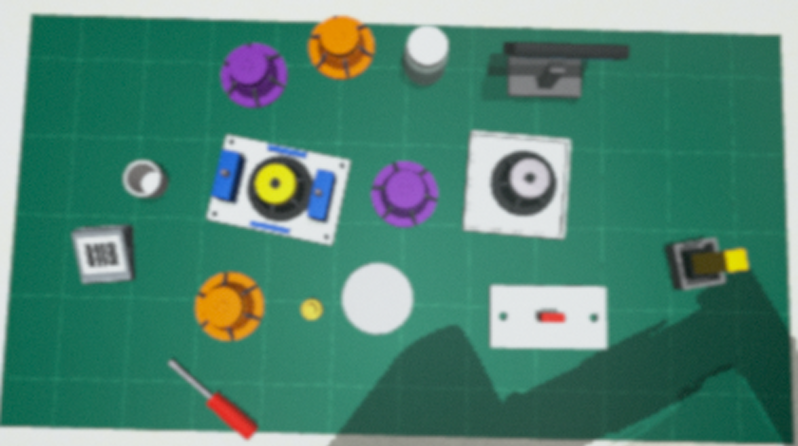

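The crop shows the yellow-magnet driver between the blue pillars at (275,185), the steel driver in the tray at (525,180) and a single brass weight at (311,309). I'll take closer wrist looks, starting above the jig.

```bash
python3 -c "
from h import *
go([.606,.184,.26],yaw=-1.75)"
```

```text
turn total(8deg) [ 1.000e-02  5.000e-03 -8.193e+00] shift total(.5m) [-1.8061 -0.5684 -0.0686] rows>= 19.0
```

Call:
arm_command --steps '[{"linear": [0,0,-0.01],"delta_rot": [0,0,-1]},{"delta_rot": [0,0,-1]},{"delta_rot": [0,0,-1]},{"delta_rot": [0,0,-1]},{"delta_rot": [0,0,-1]},{"delta_rot": [0,0,-1]},{"delta_rot": [0,0,-1]},{"delta_rot": [0,0,-1]}]' --gripper -1

```text
$.steps[1]: bad value
```

Call:
arm_command --steps '[{"linear": [-0.075,-0.024,-0.003],"delta_rot": [0,0,-0.193]},{"linear": [-0.075,-0.024,-0.003]},{"linear": [-0.075,-0.024,-0.003]},{"linear": [-0.075,-0.024,-0.003]},{"linear": [-0.075,-0.024,-0.003]},{"linear": [-0.075,-0.024,-0.003]},{"linear": [-0.075,-0.024,-0.003]},{"linear": [-0.075,-0.024,-0.003]}]'

```text
$.steps[1]: bad value
```

Call:
arm_command --steps '[{"linear": [-0.075,-0.024,-0.003]},{"linear": [-0.075,-0.024,-0.003]},{"linear": [-0.075,-0.024,-0.003]},{"linear": [-0.075,-0.024,-0.003]},{"linear": [-0.075,-0.024,-0.003]},{"linear": [-0.075,-0.024,-0.003]},{"linear": [-0.075,-0.024,-0.003]},{"linear": [-0.075,-0.024,-0.003]}]'

```text
$.steps[0]: bad value
```

Call:
arm_command --steps '[{"linear": [-0.075,-0.024,-0.003]},{"linear": [-0.075,-0.024,-0.003]},{"linear": [-0.075,-0.024,-0.003]},{"linear": [-0.075,-0.024,-0.003]},{"linear": [-0.075,-0.024,-0.003]},{"linear": [-0.075,-0.024,-0.003]},{"linear": [-0.07,0,0]},{"linear": [-0.041,0,0]}]'

```text
$.steps[0]: bad value
```

Run:
```python
from h import *
st(); c,p,d=shot('wrist','w_jig')
c2,p2,d2=shot('top','top1'); 
cv2.imwrite('pics/c2.png',np.hstack([cv2.resize(p,(560,420)),]))
```

```text
t 0.1 tcp [ 0.1654 -0.654   0.2257] rpy [ 3.14  -0.    -2.894] F [ 0.8  0.8 -0. ] w 88.0 g 0.0 q [-1.03  0.36  0.01 -0.   -1.22 -0.29]
```

View pics/w_jig.png

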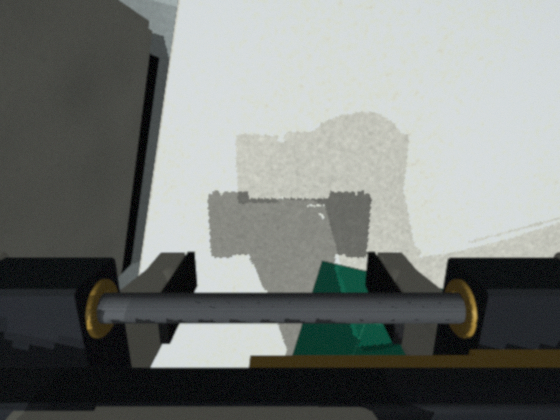

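That wrist picture is from the start pose: only the fingers and bench edge, because the moves were refused. Every row needs both fields.

Call:
arm_command --steps '[{"linear": [0,0,-0.01],"delta_rot": [0,0,-1]},{"linear": [0,0,0],"delta_rot": [0,0,-1]},{"linear": [0,0,0],"delta_rot": [0,0,-1]},{"linear": [0,0,0],"delta_rot": [0,0,-1]},{"linear": [0,0,0],"delta_rot": [0,0,-1]},{"linear": [0,0,0],"delta_rot": [0,0,-1]},{"linear": [0,0,0],"delta_rot": [0,0,-1]},{"linear": [0,0,0],"delta_rot": [0,0,-1]}]' --gripper -1

```text
time_s: 1.0
tcp_pos: [0.1655, -0.6542, 0.2313]
ee_rot: [3.141, 0.0, -1.771]
force: [-0.9, 0.6, 1.2]
width: 1.002
grip_force: 0.0
```

Call:
arm_command --steps '[{"linear": [-0.075,-0.024,-0.003],"delta_rot": [0,0,-0.193]},{"linear": [-0.075,-0.024,-0.003],"delta_rot": [0,0,0]},{"linear": [-0.075,-0.024,-0.003],"delta_rot": [0,0,0]},{"linear": [-0.075,-0.024,-0.003],"delta_rot": [0,0,0]},{"linear": [-0.075,-0.024,-0.003],"delta_rot": [0,0,0]},{"linear": [-0.075,-0.024,-0.003],"delta_rot": [0,0,0]},{"linear": [-0.075,-0.024,-0.003],"delta_rot": [0,0,0]},{"linear": [-0.075,-0.024,-0.003],"delta_rot": [0,0,0]}]'

```text
time_s: 1.8
tcp_pos: [0.3147, -0.3753, 0.2436]
ee_rot: [-3.141, -0.0, -1.75]
force: [1.8, 0.2, 0.5]
width: 1.001
grip_force: 0.0
```

Call:
arm_command --steps '[{"linear": [-0.075,-0.024,-0.003],"delta_rot": [0,0,0]},{"linear": [-0.075,-0.024,-0.003],"delta_rot": [0,0,0]},{"linear": [-0.075,-0.024,-0.003],"delta_rot": [0,0,0]},{"linear": [-0.075,-0.024,-0.003],"delta_rot": [0,0,0]},{"linear": [-0.075,-0.024,-0.003],"delta_rot": [0,0,0]},{"linear": [-0.075,-0.024,-0.003],"delta_rot": [0,0,0]},{"linear": [-0.075,-0.024,-0.003],"delta_rot": [0,0,0]},{"linear": [-0.075,-0.024,-0.003],"delta_rot": [0,0,0]}]'

```text
time_s: 2.6
tcp_pos: [0.4626, -0.097, 0.2558]
ee_rot: [-3.141, 0.0, -1.75]
force: [1.0, -1.9, 0.4]
width: 0.999
grip_force: 0.0
```

Call:
arm_command --steps '[{"linear": [-0.075,-0.024,-0.003],"delta_rot": [0,0,0]},{"linear": [-0.075,-0.024,-0.003],"delta_rot": [0,0,0]},{"linear": [-0.075,-0.024,-0.003],"delta_rot": [0,0,0]},{"linear": [-0.075,-0.024,-0.003],"delta_rot": [0,0,0]},{"linear": [-0.075,-0.024,-0.003],"delta_rot": [0,0,0]},{"linear": [-0.075,-0.024,-0.003],"delta_rot": [0,0,0]},{"linear": [-0.075,-0.024,-0.003],"delta_rot": [0,0,0]},{"linear": [-0.075,-0.024,-0.003],"delta_rot": [0,0,0]}]'

```text
time_s: 3.4
tcp_pos: [0.6106, 0.181, 0.2675]
ee_rot: [3.141, -0.0, -1.75]
force: [0.8, -1.6, 0.8]
width: 1.001
grip_force: 0.0
```

Run:
```python
from h import *
st(); c,p,d=shot('wrist','w_jig1')
```

```text
t 3.4 tcp [0.6106 0.181  0.2675] rpy [ 3.141 -0.    -1.75 ] F [ 0.8 -1.6  0.8] w 88.1 g 0.0 q [ 0.59  0.27 -0.02 -0.   -1.28 -0.77]
```

View pics/w_jig1.png

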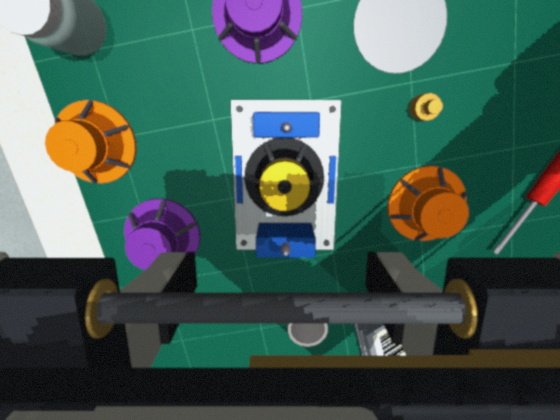

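The wrist view shows the jig with pins near (286,128) and (285,249) and the yellow magnet at (284,187). One weight is visible at (428,107). I'll fit the positions with code and enlarge the jig.

```bash
cat >> h.py <<'E'
def blobs(c,p,d,lo,hi,mn=30,roi=None,show=True):
    "colour blobs: pixel centroid, area, median z, centroid on that z, minAreaRect"
    m=cv2.inRange(cv2.cvtColor(p,cv2.COLOR_BGR2HSV),lo,hi)
    if roi: k=np.zeros_like(m);k[roi[1]:roi[3],roi[0]:roi[2]]=1;m*=k
    n,l,s,ce=cv2.connectedComponentsWithStats(m);P=cloud(c,d);out=[]
    for i in range(1,n):
        if s[i,4]<mn: continue
        z=np.median(P[l==i][:,2]); v,u=np.nonzero(l==i)
        w=px2w(c,u,v,z=z)[:,:2]; (cx,cy),wh,a=cv2.minAreaRect((w*1000).astype(np.float32))
        out.append((ce[i],s[i,4],z,(cx/1000,cy/1000),wh,a))
        if show: print(ce[i].round(1),s[i,4],'z',z.round(4),'mean',w.mean(0).round(4),'rect',round(cx,1),round(cy,1),np.round(wh,1),round(a,1))
    return out
E
python3 - <<'E'
from h import *
c,p,d=np.load('pics/w_jig1_c.npy',allow_pickle=True).item(),cv2.imread('pics/w_jig1.png'),np.load('pics/w_jig1.npy')
print('yellow');blobs(c,p,d,(22,120,90),(32,255,255),200)
print('blue');blobs(c,p,d,(100,120,40),(125,255,255),100)
print('orange');blobs(c,p,d,(5,150,90),(18,255,255),300)
print('pins',px2w(c,286,128,z=.085),px2w(c,285,249,z=.085))
print('corner holes',[px2w(c,u,v,z=.008)[:2].round(4) for u,v in [(238.5,108.5),(334,108.5),(328,243),(243,243)]])
cv2.imwrite('pics/c3.png',cv2.resize(p[90:270,210:360],None,fx=3.3,fy=3.3,interpolation=cv2.INTER_CUBIC))
E
```

```text
yellow
[429.  105.7] 412 z 0.0224 mean [0.4304 0.1298] rect 431.3 130.1 [28.  28.3] 40.4
[284.1 184.8] 1888 z 0.0616 mean [0.6081 0.1827] rect 608.3 183.3 [56.2 55.2] 79.7
blue
[285.5 124.4] 1546 z 0.0635 mean [0.5953 0.1193] rect 595.1 119.8 [25.2 68.3] 78.6
[238.5 179. ] 256 z 0.0127 mean [0.6639 0.1758] rect 664.0 176.2 [58.  7.] 79.6
[331.4 179.1] 266 z 0.0127 mean [0.5504 0.1965] rect 550.5 196.8 [58.1  7.1] 79.4
[284.9 240.2] 1879 z 0.0628 mean [0.6185 0.2467] rect 617.8 246.8 [42. 69.] 79.7
orange
[ 90.9 141.5] 5164 z 0.0289 mean [0.82   0.0999] rect 817.6 101.3 [95.5 95.6] 44.3
[429.1 204.2] 4393 z 0.0276 mean [0.4385 0.2456] rect 441.3 246.4 [94.6 98. ] 9.0
pins [0.59558494 0.12182893 0.085     ] [0.61893576 0.24800172 0.085     ]
corner holes [array([0.6466, 0.0936]), array([0.5353, 0.1138]), array([0.5659, 0.2822]), array([0.6773, 0.262 ])]
```

View pics/c3.png

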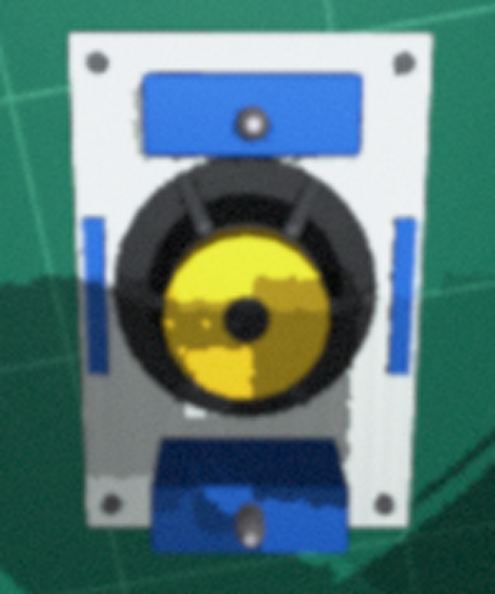

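The enlarged jig shows pin tips at crop (254,122) and (250,545), and the yellow magnet with its dark centre hole. The jig yaw is about -10.4°, its centre is near (0.607, 0.187), and the finished driver is at (0.608, 0.183).

```bash
python3 -c "
from h import *
go([.6083,.1832,.040],yaw=-1.752)
c=np.load('pics/w_jig1_c.npy',allow_pickle=True).item();print(px2w(c,287,127,z=.085),px2w(c,285.8,255,z=.085))"
```

```text
turn total(8deg) [-0.003  0.001  0.03 ] shift total(.5m) [0.0057 0.0087 0.453 ] rows>= 5.0
[0.5944545  0.12106512 0.085     ] [0.619313   0.25516406 0.085     ]
```

Call:
arm_command --steps '[{"linear": [0.0057,0.0087,0.06],"delta_rot": [0,0,0]},{"linear": [0,0,0.08],"delta_rot": [0,0,0]},{"linear": [0,0,0.08],"delta_rot": [0,0,0]},{"linear": [0,0,0.08],"delta_rot": [0,0,0]},{"linear": [0,0,0.07],"delta_rot": [0,0,0]},{"linear": [0,0,0.05],"delta_rot": [0,0,0]},{"linear": [0,0,0.033],"delta_rot": [0,0,0]},{"linear": [0,0,0],"delta_rot": [0,0,0]}]' --gripper -1

```text
time_s: 4.25
tcp_pos: [0.6036, 0.1764, 0.0381]
ee_rot: [3.137, -0.003, -1.75]
force: [-0.6, 0.4, 0.3]
width: 1.0
grip_force: 0.0
```

Call:
arm_command --steps '[{"linear": [0,0,0],"delta_rot": [0,0,0]},{"linear": [0,0,0],"delta_rot": [0,0,0]},{"linear": [0,0,0],"delta_rot": [0,0,0]},{"linear": [0,0,0],"delta_rot": [0,0,0]},{"linear": [0,0,0],"delta_rot": [0,0,0]},{"linear": [0,0,0],"delta_rot": [0,0,0]},{"linear": [0,0,0],"delta_rot": [0,0,0]},{"linear": [0,0,0],"delta_rot": [0,0,0]}]' --gripper 1 --squeeze 40

```text
time_s: 5.05
tcp_pos: [0.6058, 0.1776, 0.0419]
ee_rot: [-3.141, 0.001, -1.75]
force: [-2.1, 0.1, 5.9]
width: 0.629
grip_force: 40.0
```

Call:
arm_command --steps '[{"linear": [0,0,-0.01],"delta_rot": [0,0,0]},{"linear": [0,0,-0.03],"delta_rot": [0,0,0]},{"linear": [0,0,-0.06],"delta_rot": [0,0,0]},{"linear": [0,0,-0.06],"delta_rot": [0,0,0]},{"linear": [0,0,-0.06],"delta_rot": [0,0,0]},{"linear": [0,0,-0.05],"delta_rot": [0,0,0]},{"linear": [0,0,-0.02],"delta_rot": [0,0,0]},{"linear": [0,0,0],"delta_rot": [0,0,0]}]'

```text
time_s: 5.85
tcp_pos: [0.6056, 0.1777, 0.187]
ee_rot: [-3.14, 0.001, -1.75]
force: [-0.3, -0.5, -4.0]
width: 0.636
grip_force: 40.0
```

Run:
```python
from h import *
st(); c,p,d=shot('wrist','w_g1')
blobs(c,p,d,(0,0,140),(180,45,255),1500)
go([.448,.036,.185])
```

```text
t 5.8 tcp [0.6056 0.1777 0.187 ] rpy [-3.14e+00  1.00e-03 -1.75e+00] F [-0.3 -0.5 -4. ] w 56.0 g 40.0 q [ 0.59  0.31 -0.15 -0.   -1.11 -0.77]
[422.6  28.6] 6293 z 0.0008 mean [0.4525 0.0544] rect 453.1 59.3 [ 56.3 104. ] 79.7
[282.8 142.1] 7182 z 0.0076 mean [0.5964 0.1318] rect 598.8 142.1 [ 97.4 130.1] 79.6
[ 22.4 237.4] 3469 z -0.0003 mean [0.8956 0.1829] rect 898.9 182.5 [113.5  55.9] 89.6
turn total(8deg) [0.006 0.001 0.   ] shift total(.5m) [0.3342 0.2582 0.0007] rows>= 5.0
```

Run:
```python
from h import *
for i in range(4):
    st(); optics.get_image('wrist')
st()
```

```text
t 5.9 tcp [0.6049 0.1774 0.1853] rpy [ 3.141  0.    -1.75 ] F [-0.3  0.2 -4.1] w 55.5 g 40.0 q [ 0.59  0.31 -0.15 -0.   -1.11 -0.77]
t 6.0 tcp [0.6044 0.1771 0.1844] rpy [ 3.139e+00 -1.000e-03 -1.750e+00] F [ 1.   0.1 -4.8] w 55.5 g 40.0 q [ 0.59  0.32 -0.15 -0.   -1.11 -0.77]
t 6.0 tcp [0.6043 0.177  0.184 ] rpy [ 3.139e+00 -2.000e-03 -1.750e+00] F [-0.4 -0.9 -3.1] w 55.4 g 40.0 q [ 0.59  0.32 -0.15 -0.   -1.11 -0.77]
t 6.0 tcp [0.6044 0.177  0.184 ] rpy [ 3.139e+00 -2.000e-03 -1.750e+00] F [-0.1 -0.4 -3.1] w 55.7 g 40.0 q [ 0.59  0.32 -0.15 -0.   -1.11 -0.77]
t 6.1 tcp [0.6045 0.177  0.1842] rpy [ 3.139e+00 -2.000e-03 -1.750e+00] F [-0.3 -0.1 -4.1] w 55.0 g 40.0 q [ 0.59  0.32 -0.15 -0.   -1.11 -0.77]
```

Call:
arm_command --steps '[{"linear": [0.03,0.02,0],"delta_rot": [0,0,0]},{"linear": [0.06,0.046,0],"delta_rot": [0,0,0]},{"linear": [0.068,0.051,0],"delta_rot": [0,0,0]},{"linear": [0.068,0.051,0],"delta_rot": [0,0,0]},{"linear": [0.067,0.05,0],"delta_rot": [0,0,0]},{"linear": [0.04,0.03,0],"delta_rot": [0,0,0]},{"linear": [0.01,0.006,0.02],"delta_rot": [0,0,0]},{"linear": [0,0,0.04],"delta_rot": [0,0,0]}]'

```text
time_s: 6.9
tcp_pos: [0.4501, 0.031, 0.1566]
ee_rot: [-3.139, 0.002, -1.75]
force: [1.4, 0.3, -3.9]
width: 0.63
grip_force: 40.0
```

Call:
arm_command --steps '[{"linear": [0,0,0.06],"delta_rot": [0,0,0]},{"linear": [0,0,0.06],"delta_rot": [0,0,0]},{"linear": [0,0,0.06],"delta_rot": [0,0,0]},{"linear": [0,0,0.018],"delta_rot": [0,0,0]},{"linear": [0,0,0],"delta_rot": [0,0,0]},{"linear": [0,0,0],"delta_rot": [0,0,0]},{"linear": [0,0,0],"delta_rot": [0,0,0]}]'

```text
time_s: 7.6
tcp_pos: [0.4509, 0.0318, 0.0583]
ee_rot: [-3.14, 0.001, -1.75]
force: [-0.7, 0.3, -2.5]
width: 0.63
grip_force: 40.0
```

Run:
```python
from h import *
st(); c,p,d=shot('side','s1')
go([.449,.031,.036],yaw=-1.75)
cv2.imwrite('pics/c4.png',cv2.resize(p[90:400,150:440],None,fx=1.9,fy=1.9,interpolation=cv2.INTER_CUBIC))
```

```text
t 7.6 tcp [0.4509 0.0318 0.0583] rpy [-3.14e+00  1.00e-03 -1.75e+00] F [-0.7  0.3 -2.5] w 55.5 g 40.0 q [ 0.51  0.18 -0.69  0.   -0.7  -0.69]
turn total(8deg) [-0.015  0.01   0.003] shift total(.5m) [0.0021 0.0033 0.0446] rows>= 1.0
```

View pics/c4.png

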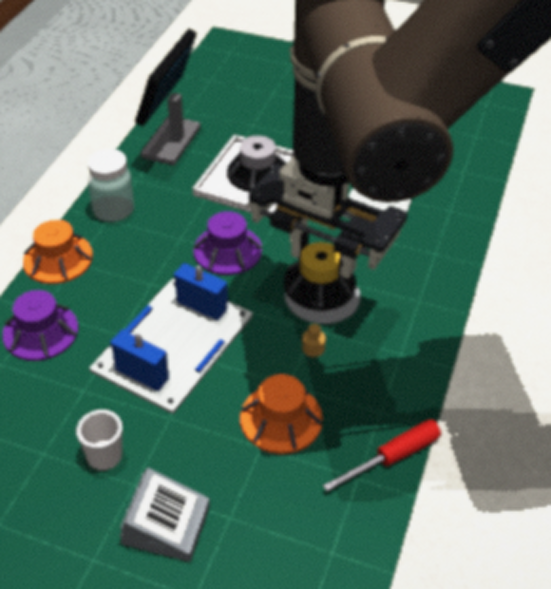

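The side crop shows the yellow driver gripped level above the felt at (320,280), the jig empty at (170,335), and the weight clear at (314,340). I'll lower it slowly and release.

Call:
arm_command --steps '[{"linear": [0.001,0.002,0.012],"delta_rot": [0,0,0]},{"linear": [0,0,0.012],"delta_rot": [0,0,0]},{"linear": [0,0,0.01],"delta_rot": [0,0,0]},{"linear": [0,0,0.006],"delta_rot": [0,0,0]},{"linear": [0,0,0.004],"delta_rot": [0,0,0]},{"linear": [0,0,0],"delta_rot": [0,0,0]},{"linear": [0,0,0],"delta_rot": [0,0,0]},{"linear": [0,0,0],"delta_rot": [0,0,0]}]'

```text
time_s: 8.45
tcp_pos: [0.4489, 0.031, 0.0352]
ee_rot: [-3.141, 0.0, -1.75]
force: [-0.1, 0.8, -3.7]
width: 0.632
grip_force: 40.0
```

Call:
arm_command --steps '[{"linear": [0,0,0.002],"delta_rot": [0,0,0]},{"linear": [0,0,0.001],"delta_rot": [0,0,0]},{"linear": [0,0,0],"delta_rot": [0,0,0]},{"linear": [0,0,0],"delta_rot": [0,0,0]}]'

```text
time_s: 8.85
tcp_pos: [0.4489, 0.031, 0.0339]
ee_rot: [-3.141, 0.0, -1.75]
force: [-2.6, 0.5, 5.0]
width: 0.628
grip_force: 40.0
```

Call:
arm_command --steps '[{"linear": [0,0,0],"delta_rot": [0,0,0]},{"linear": [0,0,0],"delta_rot": [0,0,0]},{"linear": [0,0,0],"delta_rot": [0,0,0]},{"linear": [0,0,0],"delta_rot": [0,0,0]},{"linear": [0,0,0],"delta_rot": [0,0,0]},{"linear": [0,0,0],"delta_rot": [0,0,0]}]' --gripper -1

```text
time_s: 9.45
tcp_pos: [0.4488, 0.031, 0.0335]
ee_rot: [-3.142, 0.0, -1.75]
force: [0.0, 0.4, 0.2]
width: 0.999
grip_force: 0.0
```

Call:
arm_command --steps '[{"linear": [0,0,-0.03],"delta_rot": [0,0,0]},{"linear": [0,0,-0.06],"delta_rot": [0,0,0]},{"linear": [0,0,-0.08],"delta_rot": [0,0,0]},{"linear": [0,0,-0.09],"delta_rot": [0,0,0]},{"linear": [0,0,-0.09],"delta_rot": [0,0,0]},{"linear": [0,0,-0.05],"delta_rot": [0,0,0]},{"linear": [0,0,0],"delta_rot": [0,0,0]},{"linear": [0,0,0],"delta_rot": [0,0,0]}]'

```text
time_s: 10.25
tcp_pos: [0.4486, 0.0311, 0.2337]
ee_rot: [-3.141, 0.001, -1.75]
force: [-1.0, 0.8, -0.5]
width: 1.001
grip_force: 0.0
```

Run:
```python
from h import *
s=st(); c,p,d=shot('wrist','w2')
print('yellow');blobs(c,p,d,(22,120,60),(32,255,255),200)
c,p,d=shot('top','top2');P=cloud(c,d)
print('fresh');blobs(c,p,d,(0,0,140),(180,45,255),150,roi=(300,160,390,235))
m=(P[...,2]>.05)&(P[...,2]<.07);m[:160]=0;m[230:]=0;m[:,:310]=0;m[:,380:]=0
print(P[m].mean(0),m.sum())
go([.625,-.125,.25],yaw=-1.571)
```

```text
t 10.2 tcp [0.4486 0.0311 0.2337] rpy [-3.141e+00  1.000e-03 -1.750e+00] F [-1.   0.8 -0.5] w 88.1 g 0.0 q [ 0.51 -0.03 -0.45 -0.   -1.15 -0.69]
yellow
[280.8 193.5] 2268 z 0.0535 mean [0.4506 0.0359] rect 450.8 36.7 [57.8 57.1] 34.9
fresh
[340.2 197.4] 1957 z 0.0054 mean [ 0.6217 -0.1657] rect 623.6 -170.1 [153.4 154.3] 86.4
[348.5 193.4] 314 z 0.0588 mean [ 0.6247 -0.1789] rect 624.5 -179.0 [52.5 51.8] 0.4
[ 0.62444678 -0.17702408  0.05865244] 332
turn total(8deg) [ 0.012 -0.005 -1.282] shift total(.5m) [ 0.3114 -0.3539 -0.0351] rows>= 5.0
```

Call:
arm_command --steps '[{"linear": [0.02,-0.024,0],"delta_rot": [0,0,0]},{"linear": [0.05,-0.06,0],"delta_rot": [0,0,0]},{"linear": [0.05,-0.06,0],"delta_rot": [0,0,0]},{"linear": [0.05,-0.06,0],"delta_rot": [0,0,0]},{"linear": [0.05,-0.06,0],"delta_rot": [0,0,0]},{"linear": [0.05,-0.06,0.02],"delta_rot": [0,0,0]},{"linear": [0.05,-0.06,0.02],"delta_rot": [0,0,0]},{"linear": [0.029,-0.037,0.02],"delta_rot": [0,0,0]}]'

```text
time_s: 11.15
tcp_pos: [0.6253, -0.1804, 0.2005]
ee_rot: [3.138, -0.001, -1.751]
force: [0.1, 0.7, -0.4]
width: 0.999
grip_force: 0.0
```

Call:
arm_command --steps '[{"linear": [0,0,0],"delta_rot": [0,0,0]},{"linear": [0,0,0],"delta_rot": [0,0,0]},{"linear": [0,0,0],"delta_rot": [0,0,0]}]'

```text
time_s: 11.45
tcp_pos: [0.6243, -0.1778, 0.203]
ee_rot: [3.14, -0.0, -1.749]
force: [-0.3, -0.4, 0.6]
width: 1.001
grip_force: 0.0
```

```bash
cat >> h.py <<'E'
def topz(c,d,lo,hi,xy,rad=.06):
    "points with lo<z<hi near xy: their enclosing-rect centre"
    P=cloud(c,d); m=(d>0)&(P[...,2]>lo)&(P[...,2]<hi)&(np.hypot(P[...,0]-xy[0],P[...,1]-xy[1])<rad)
    q=P[m]; (x,y),wh,a=cv2.minAreaRect((q[:,:2]*1000).astype(np.float32)); (ex,ey),rr=cv2.minEnclosingCircle((q[:,:2]*1000).astype(np.float32))
    print('n',m.sum(),'z',np.median(q[:,2]).round(4),'mean',q.mean(0).round(4),'rect',round(x,1),round(y,1),np.round(wh,1),'circle',round(ex,1),round(ey,1),round(rr,1)); return x/1000,y/1000
E
python3 - <<'E'
from h import *
s=st(); c,p,d=shot('wrist','w3')
x,y=topz(c,d,.053,.066,(.6245,-.178))
blobs(c,p,d,(0,0,120),(180,45,255),300)
go([x,y,.040],yaw=-1.752)
E
```

```text
t 11.4 tcp [ 0.6243 -0.1778  0.203 ] rpy [ 3.14  -0.    -1.749] F [-0.3 -0.4  0.6] w 88.1 g 0.0 q [ 0.02  0.33 -0.08 -0.   -1.16 -0.2 ]
n 2748 z 0.0586 mean [ 0.6261 -0.1804  0.0586] rect 626.2 -179.4 [55.1 54.9] circle 626.2 -179.4 27.9
[465.2 105.8] 14659 z 0.0076 mean [ 0.4289 -0.2235] rect 428.3 -216.9 [ 91.2 170.8] 0.5
[ 8.  90.9] 792 z -0.0003 mean [ 0.8789 -0.3215] rect 872.1 -326.8 [56.9 24. ] 66.2
[286.7 191.2] 12750 z 0.0049 mean [ 0.6202 -0.1684] rect 623.8 -166.9 [154.7 154.2] 86.4
[132.7 176.2] 2015 z 0.0117 mean [ 0.7758 -0.2159] rect 776.0 -209.7 [107.2  27.6] 89.5
[279.1 180.5] 1033 z 0.0586 mean [ 0.6237 -0.1942] rect 623.4 -195.1 [22.9 50.4] 81.4
[284.2 213.8] 452 z 0.0586 mean [ 0.6247 -0.162 ] rect 625.6 -161.4 [20.2 25.9] 83.2
turn total(8deg) [ 0.001 -0.     0.02 ] shift total(.5m) [ 0.0028 -0.004   0.3273] rows>= 4.0
```

View pics/w3.png

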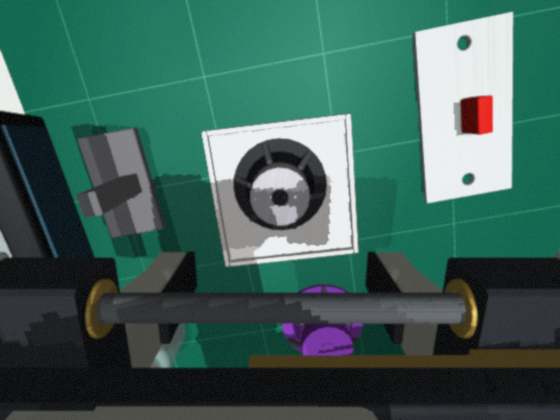

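The steel driver is in the tray at (280,190) and the plate with holes and red handle is at (465,105). The measured heights match, so I'll grasp the steel driver.

Call:
arm_command --steps '[{"linear": [0.0028,-0.004,0.03],"delta_rot": [0,0,0]},{"linear": [0,0,0.06],"delta_rot": [0,0,0]},{"linear": [0,0,0.07],"delta_rot": [0,0,0]},{"linear": [0,0,0.07],"delta_rot": [0,0,0]},{"linear": [0,0,0.06],"delta_rot": [0,0,0]},{"linear": [0,0,0.038],"delta_rot": [0,0,0]},{"linear": [0,0,0],"delta_rot": [0,0,0]},{"linear": [0,0,0],"delta_rot": [0,0,0]}]'

```text
time_s: 12.3
tcp_pos: [0.6266, -0.1797, 0.0399]
ee_rot: [3.142, -0.0, -1.749]
force: [0.4, 0.2, 0.1]
width: 1.0
grip_force: 0.0
```

Call:
arm_command --steps '[{"linear": [0,0,0],"delta_rot": [0,0,0]},{"linear": [0,0,0],"delta_rot": [0,0,0]},{"linear": [0,0,0],"delta_rot": [0,0,0]},{"linear": [0,0,0],"delta_rot": [0,0,0]},{"linear": [0,0,0],"delta_rot": [0,0,0]},{"linear": [0,0,0],"delta_rot": [0,0,0]},{"linear": [0,0,0],"delta_rot": [0,0,0]},{"linear": [0,0,0],"delta_rot": [0,0,0]}]' --gripper 1

```text
time_s: 13.1
tcp_pos: [0.6264, -0.18, 0.04]
ee_rot: [3.141, -0.0, -1.75]
force: [-3.1, 1.7, 4.7]
width: 0.631
grip_force: 40.0
```

Call:
arm_command --steps '[{"linear": [0,0,-0.01],"delta_rot": [0,0,0]},{"linear": [0,0,-0.03],"delta_rot": [0,0,0]},{"linear": [0,0,-0.06],"delta_rot": [0,0,0]},{"linear": [0,0,-0.06],"delta_rot": [0,0,0]},{"linear": [0,0,-0.08],"delta_rot": [0,0,0]},{"linear": [0,0,-0.06],"delta_rot": [0,0,0]},{"linear": [0,0,0],"delta_rot": [0,0,0]},{"linear": [0,0,0],"delta_rot": [0,0,0]}]'

```text
time_s: 13.9
tcp_pos: [0.6267, -0.1798, 0.1909]
ee_rot: [-3.14, 0.001, -1.75]
force: [-0.6, 0.3, -3.7]
width: 0.626
grip_force: 40.0
```

Run:
```python
from h import *
s=st(); c,p,d=shot('wrist','w4')
z=s['tcp_pos'][2]
topz(c,d,z+.012,z+.03,s['tcp_pos'][:2])
go([.607,.187,.19],yaw=-1.752)
```

```text
t 13.9 tcp [ 0.6267 -0.1798  0.1909] rpy [-3.14e+00  1.00e-03 -1.75e+00] F [-0.6  0.3 -3.7] w 55.1 g 40.0 q [ 0.02  0.34 -0.09 -0.   -1.13 -0.2 ]
n 8756 z 0.2095 mean [ 0.6263 -0.1875  0.2098] rect 628.5 -187.9 [64.5 68.7] circle 626.0 -190.0 44.9
turn total(8deg) [0.003 0.004 0.013] shift total(.5m) [-0.7147  0.1696 -0.0012] rows>= 8.0
```

Call:
arm_command --steps '[{"linear": [-0.03,0.007,0],"delta_rot": [0,0,0]},{"linear": [-0.06,0.0145,0],"delta_rot": [0,0,0]},{"linear": [-0.085,0.02,0],"delta_rot": [0,0,0]},{"linear": [-0.085,0.02,0],"delta_rot": [0,0,0]},{"linear": [-0.085,0.02,0],"delta_rot": [0,0,0]},{"linear": [-0.085,0.02,0],"delta_rot": [0,0,0]},{"linear": [-0.085,0.02,0],"delta_rot": [0,0,0]},{"linear": [-0.085,0.02,0],"delta_rot": [0,0,0]}]'

```text
time_s: 14.75
tcp_pos: [0.609, 0.1299, 0.1882]
ee_rot: [3.14, -0.001, -1.75]
force: [0.6, -0.5, -1.6]
width: 0.63
grip_force: 40.0
```

Call:
arm_command --steps '[{"linear": [-0.07,0.017,0],"delta_rot": [0,0,0]},{"linear": [-0.036,0.009,0],"delta_rot": [0,0,0]},{"linear": [-0.01,0.002,0.03],"delta_rot": [0,0,0]},{"linear": [0,0,0.04],"delta_rot": [0,0,0]},{"linear": [0,0,0.03],"delta_rot": [0,0,0]},{"linear": [0,0,0],"delta_rot": [0,0,0]},{"linear": [0,0,0],"delta_rot": [0,0,0]},{"linear": [0,0,0],"delta_rot": [0,0,0]}]'

```text
time_s: 15.55
tcp_pos: [0.6074, 0.1871, 0.1401]
ee_rot: [-3.141, 0.0, -1.75]
force: [0.3, -1.1, -3.0]
width: 0.631
grip_force: 40.0
```

Run:
```python
from h import *
s=st(); c,p,d=shot('wrist','w5')
print('blue');blobs(c,p,d,(100,120,40),(125,255,255),100)
go([.607,.1875,.044],yaw=-1.752)
```

```text
t 15.6 tcp [0.6074 0.1871 0.1401] rpy [-3.141  0.    -1.75 ] F [ 0.3 -1.1 -3. ] w 55.5 g 40.0 q [ 0.61  0.36 -0.2   0.   -1.02 -0.79]
blue
[282.7 123.2] 3648 z 0.0636 mean [0.5947 0.1191] rect 594.7 119.4 [24.1 68. ] 79.7
[215.1 181.5] 225 z 0.0128 mean [0.6606 0.1583] rect 660.8 159.8 [24.6  7.8] 79.7
[349. 183.] 234 z 0.0126 mean [0.5473 0.1803] rect 548.0 182.1 [28.2  7.3] 79.5
turn total(8deg) [-0.007  0.005  0.013] shift total(.5m) [-0.0004  0.0009  0.1927] rows>= 2.0
```

Call:
arm_command --steps '[{"linear": [0,0.001,0.04],"delta_rot": [0,0,0]},{"linear": [0,0,0.05],"delta_rot": [0,0,0]},{"linear": [0,0,0.05],"delta_rot": [0,0,0]},{"linear": [0,0,0.03],"delta_rot": [0,0,0]},{"linear": [0,0,0.012],"delta_rot": [0,0,0]},{"linear": [0,0,0.006],"delta_rot": [0,0,0]},{"linear": [0,0,0],"delta_rot": [0,0,0]},{"linear": [0,0,0],"delta_rot": [0,0,0]}]'

```text
time_s: 16.4
tcp_pos: [0.6071, 0.1878, 0.0467]
ee_rot: [-3.14, 0.001, -1.75]
force: [0.2, 0.1, -1.7]
width: 0.634
grip_force: 40.0
```

Call:
arm_command --steps '[{"linear": [0,0,0.002],"delta_rot": [0,0,0]},{"linear": [0,0,0.002],"delta_rot": [0,0,0]},{"linear": [0,0,0],"delta_rot": [0,0,0]},{"linear": [0,0,0],"delta_rot": [0,0,0]}]'

```text
time_s: 16.8
tcp_pos: [0.6064, 0.1875, 0.0437]
ee_rot: [-3.142, 0.0, -1.75]
force: [0.0, 1.0, -3.3]
width: 0.632
grip_force: 40.0
```

Call:
arm_command --steps '[{"linear": [0,0,0.002],"delta_rot": [0,0,0]},{"linear": [0,0,0],"delta_rot": [0,0,0]},{"linear": [0,0,0],"delta_rot": [0,0,0]},{"linear": [0,0,0],"delta_rot": [0,0,0]}]'

```text
time_s: 17.2
tcp_pos: [0.6065, 0.1875, 0.043]
ee_rot: [-3.141, 0.0, -1.75]
force: [-1.6, -0.1, 4.2]
width: 0.628
grip_force: 40.0
```

Call:
arm_command --steps '[{"linear": [0,0,0],"delta_rot": [0,0,0]},{"linear": [0,0,0],"delta_rot": [0,0,0]},{"linear": [0,0,0],"delta_rot": [0,0,0]},{"linear": [0,0,0],"delta_rot": [0,0,0]},{"linear": [0,0,0],"delta_rot": [0,0,0]},{"linear": [0,0,0],"delta_rot": [0,0,0]}]' --gripper -1

```text
time_s: 17.8
tcp_pos: [0.6064, 0.1875, 0.0425]
ee_rot: [3.142, -0.0, -1.75]
force: [-0.6, -0.6, -0.1]
width: 0.993
grip_force: 0.0
```

Call:
arm_command --steps '[{"linear": [0,0,-0.03],"delta_rot": [0,0,0]},{"linear": [0,0,-0.06],"delta_rot": [0,0,0]},{"linear": [0,0,-0.08],"delta_rot": [0,0,0]},{"linear": [0,0,-0.09],"delta_rot": [0,0,0]},{"linear": [0,0,-0.09],"delta_rot": [0,0,0]},{"linear": [0,0,-0.05],"delta_rot": [0,0,0]},{"linear": [0,0,0],"delta_rot": [0,0,0]},{"linear": [0,0,0],"delta_rot": [0,0,0]}]'

```text
time_s: 18.6
tcp_pos: [0.6063, 0.1876, 0.243]
ee_rot: [-3.141, 0.001, -1.75]
force: [-0.5, -0.7, 0.3]
width: 1.0
grip_force: 0.0
```

Run:
```python
from h import *
s=st(); c,p,d=shot('wrist','w6')
topz(c,d,.055,.0625,(.607,.187),.035)
print('yellow');blobs(c,p,d,(22,120,60),(32,255,255),200)
print('blue');blobs(c,p,d,(100,120,40),(125,255,255),100)
c,p,d=shot('top','top3')
print('top yellow');blobs(c,p,d,(22,120,60),(32,255,255),50)
go([.4507,.036,.22],yaw=-1.75)
```

```text
t 18.6 tcp [0.6063 0.1876 0.243 ] rpy [-3.141e+00  1.000e-03 -1.750e+00] F [-0.5 -0.7  0.3] w 88.0 g 0.0 q [ 0.61  0.28 -0.06 -0.   -1.23 -0.79]
n 1954 z 0.0615 mean [0.6074 0.1868 0.0614] rect 607.6 187.5 [54.8 55. ] circle 607.7 187.7 27.8
yellow
[415.   15.4] 1864 z 0.0533 mean [0.4578 0.0515] rect 457.1 53.5 [28.6 60.4] 79.7
[434.4  99.5] 462 z 0.0223 mean [0.4305 0.1299] rect 431.3 130.6 [28.4 28.3] 36.6
blue
[280.9 118.8] 1826 z 0.0636 mean [0.5948 0.1192] rect 594.8 119.5 [24.2 68.1] 79.7
[231.4 178.1] 294 z 0.0126 mean [0.6639 0.176 ] rect 664.0 176.9 [58.1  7. ] 79.6
[330.2 178.2] 307 z 0.0126 mean [0.5503 0.1967] rect 550.5 197.4 [58.1  7.2] 79.6
[280.6 243. ] 2152 z 0.0628 mean [0.6182 0.2463] rect 617.9 246.5 [41.7 69.9] 79.7
top yellow
[449.  237.3] 292 z 0.1311 mean [ 0.5079 -0.4172] rect 507.7 -416.5 [27.4 70.7] 7.9
[267. 256.] 394 z 0.0527 mean [0.4505 0.038 ] rect 450.6 38.0 [58.6 59. ] 1.3
[233.5 262.4] 86 z 0.023 mean [0.4306 0.1301] rect 430.4 130.2 [24.7 24.7] 2.0
turn total(8deg) [ 0.013 -0.008 -0.   ] shift total(.5m) [0.3528 0.2512 0.0424] rows>= 5.0
```

Call:
arm_command --steps '[{"linear": [0.03,0.02,0],"delta_rot": [0,0,0]},{"linear": [0.06,0.045,0.01],"delta_rot": [0,0,0]},{"linear": [0.08,0.055,0.01],"delta_rot": [0,0,0]},{"linear": [0.08,0.055,0.01],"delta_rot": [0,0,0]},{"linear": [0.06,0.045,0.012],"delta_rot": [0,0,0]},{"linear": [0.043,0.031,0],"delta_rot": [0,0,0]},{"linear": [0,0,0],"delta_rot": [0,0,0]},{"linear": [0,0,0],"delta_rot": [0,0,0]}]'

```text
time_s: 19.5
tcp_pos: [0.4512, 0.0358, 0.2212]
ee_rot: [3.141, -0.0, -1.75]
force: [0.5, 0.1, -0.4]
width: 1.001
grip_force: 0.0
```

Run:
```python
from h import *
optics.get_image('side');optics.get_image('side')
s=st(); c,p,d=shot('wrist','w7')
b=[x for x in blobs(c,p,d,(22,120,60),(32,255,255),200) if x[2]>.04][0]
topz(c,d,.047,.062,b[3],.04)
go([*b[3],.036],yaw=-1.752)
```

```text
t 19.6 tcp [0.4519 0.0365 0.2211] rpy [ 3.141e+00 -1.000e-03 -1.750e+00] F [ 0.2 -0.3  0.2] w 88.3 g 0.0 q [ 0.52 -0.01 -0.46  0.   -1.12 -0.7 ]
[282.8 191.1] 2451 z 0.0535 mean [0.4506 0.036 ] rect 451.0 36.7 [56.2 58.1] 16.3
n 2396 z 0.0536 mean [0.4509 0.0363 0.0536] rect 451.1 36.8 [54.5 54.9] circle 451.2 37.3 27.9
turn total(8deg) [ 0.004 -0.004  0.018] shift total(.5m) [3.000e-04 2.100e-03 3.702e-01] rows>= 4.0
```

Call:
arm_command --steps '[{"linear": [0,0.002,0.03],"delta_rot": [0,0,0]},{"linear": [0,0,0.07],"delta_rot": [0,0,0]},{"linear": [0,0,0.08],"delta_rot": [0,0,0]},{"linear": [0,0,0.08],"delta_rot": [0,0,0]},{"linear": [0,0,0.07],"delta_rot": [0,0,0]},{"linear": [0,0,0.04],"delta_rot": [0,0,0]},{"linear": [0,0,0],"delta_rot": [0,0,0]},{"linear": [0,0,0],"delta_rot": [0,0,0]}]'

```text
time_s: 20.45
tcp_pos: [0.4509, 0.0366, 0.0364]
ee_rot: [3.141, -0.001, -1.749]
force: [-0.0, 0.2, 0.9]
width: 0.999
grip_force: 0.0
```

Call:
arm_command --steps '[{"linear": [0,0,0],"delta_rot": [0,0,0]},{"linear": [0,0,0],"delta_rot": [0,0,0]},{"linear": [0,0,0],"delta_rot": [0,0,0]},{"linear": [0,0,0],"delta_rot": [0,0,0]},{"linear": [0,0,0],"delta_rot": [0,0,0]},{"linear": [0,0,0],"delta_rot": [0,0,0]},{"linear": [0,0,0],"delta_rot": [0,0,0]},{"linear": [0,0,0],"delta_rot": [0,0,0]}]' --gripper 1

```text
time_s: 21.25
tcp_pos: [0.4506, 0.0364, 0.037]
ee_rot: [-3.141, 0.0, -1.75]
force: [-1.4, 0.3, 6.6]
width: 0.626
grip_force: 40.0
```

Call:
arm_command --steps '[{"linear": [0,0,-0.01],"delta_rot": [0,0,0]},{"linear": [0,0,-0.03],"delta_rot": [0,0,0]},{"linear": [0,0,-0.06],"delta_rot": [0,0,0]},{"linear": [0,0,-0.06],"delta_rot": [0,0,0]},{"linear": [0,0,-0.08],"delta_rot": [0,0,0]},{"linear": [0,0,-0.06],"delta_rot": [0,0,0]},{"linear": [0,0,0],"delta_rot": [0,0,0]},{"linear": [0,0,0],"delta_rot": [0,0,0]}]'

```text
time_s: 22.05
tcp_pos: [0.4501, 0.0364, 0.1866]
ee_rot: [-3.141, 0.001, -1.75]
force: [-0.7, -0.4, -4.1]
width: 0.633
grip_force: 40.0
```

Run:
```python
from h import *
st()
go([.6237,-.168,.19],yaw=-1.75)
```

```text
t 22.1 tcp [0.4501 0.0364 0.1866] rpy [-3.141e+00  1.000e-03 -1.750e+00] F [-0.7 -0.4 -4.1] w 55.7 g 40.0 q [ 0.52  0.02 -0.52 -0.   -1.04 -0.7 ]
turn total(8deg) [-0.001  0.008 -0.002] shift total(.5m) [ 0.3403 -0.4146 -0.0069] rows>= 6.0
```

Call:
arm_command --steps '[{"linear": [0.02,-0.024,0],"delta_rot": [0,0,0]},{"linear": [0.05,-0.06,0],"delta_rot": [0,0,0]},{"linear": [0.06,-0.073,0],"delta_rot": [0,0,0]},{"linear": [0.06,-0.073,0],"delta_rot": [0,0,0]},{"linear": [0.06,-0.073,0],"delta_rot": [0,0,0]},{"linear": [0.05,-0.06,0],"delta_rot": [0,0,0]},{"linear": [0.03,-0.037,0],"delta_rot": [0,0,0]},{"linear": [0.01,-0.014,0.02],"delta_rot": [0,0,0]}]'

```text
time_s: 22.85
tcp_pos: [0.6246, -0.17, 0.1742]
ee_rot: [3.139, -0.001, -1.752]
force: [-0.9, 0.8, -3.9]
width: 0.629
grip_force: 40.0
```

Call:
arm_command --steps '[{"linear": [0,0,0.05],"delta_rot": [0,0,0]},{"linear": [0,0,0.07],"delta_rot": [0,0,0]},{"linear": [0,0,0.07],"delta_rot": [0,0,0]},{"linear": [0,0,0.04],"delta_rot": [0,0,0]},{"linear": [0,0,0.02],"delta_rot": [0,0,0]},{"linear": [0,0,0.01],"delta_rot": [0,0,0]},{"linear": [0,0,0],"delta_rot": [0,0,0]},{"linear": [0,0,0],"delta_rot": [0,0,0]}]'

```text
time_s: 23.65
tcp_pos: [0.6246, -0.1678, 0.0476]
ee_rot: [-3.14, 0.0, -1.749]
force: [0.5, 0.5, -2.5]
width: 0.63
grip_force: 40.0
```

Call:
arm_command --steps '[{"linear": [0,0,0.002],"delta_rot": [0,0,0]},{"linear": [0,0,0.002],"delta_rot": [0,0,0]},{"linear": [0,0,0],"delta_rot": [0,0,0]},{"linear": [0,0,0],"delta_rot": [0,0,0]}]'

```text
time_s: 24.05
tcp_pos: [0.624, -0.1678, 0.0449]
ee_rot: [-3.141, 0.0, -1.75]
force: [-0.2, -0.2, -3.8]
width: 0.629
grip_force: 40.0
```

Call:
arm_command --steps '[{"linear": [0,0,0.003],"delta_rot": [0,0,0]},{"linear": [0,0,0.002],"delta_rot": [0,0,0]},{"linear": [0,0,0.002],"delta_rot": [0,0,0]},{"linear": [0,0,0],"delta_rot": [0,0,0]},{"linear": [0,0,0],"delta_rot": [0,0,0]}]'

```text
time_s: 24.55
tcp_pos: [0.6239, -0.1678, 0.0421]
ee_rot: [-3.141, -0.0, -1.75]
force: [-3.7, 1.5, 5.5]
width: 0.634
grip_force: 40.0
```

Call:
arm_command --steps '[{"linear": [0,0,0],"delta_rot": [0,0,0]},{"linear": [0,0,0],"delta_rot": [0,0,0]},{"linear": [0,0,0],"delta_rot": [0,0,0]},{"linear": [0,0,0],"delta_rot": [0,0,0]},{"linear": [0,0,0],"delta_rot": [0,0,0]},{"linear": [0,0,0],"delta_rot": [0,0,0]}]' --gripper -1

```text
time_s: 25.15
tcp_pos: [0.6239, -0.1678, 0.041]
ee_rot: [3.142, -0.0, -1.75]
force: [-0.2, -0.1, 0.1]
width: 0.994
grip_force: 0.0
```

Call:
arm_command --steps '[{"linear": [0,0,-0.03],"delta_rot": [0,0,0]},{"linear": [0,0,-0.06],"delta_rot": [0,0,0]},{"linear": [0,0,-0.08],"delta_rot": [0,0,0]},{"linear": [0,0,-0.09],"delta_rot": [0,0,0]},{"linear": [0,0,-0.09],"delta_rot": [0,0,0]},{"linear": [0,0,-0.05],"delta_rot": [0,0,-0.65]},{"linear": [0,0,0],"delta_rot": [0,0,-0.64]},{"linear": [0,0,0],"delta_rot": [0,0,0]}]'

```text
time_s: 25.95
tcp_pos: [0.6242, -0.1678, 0.2434]
ee_rot: [-3.139, 0.0, -1.568]
force: [-0.0, -0.3, -0.5]
width: 1.003
grip_force: 0.0
```

Run:
```python
from h import *
s=st(); c,p,d=shot('wrist','w8')
print('yellow');blobs(c,p,d,(22,120,60),(32,255,255),200)
print('plate');blobs(c,p,d,(0,0,140),(180,45,255),1500)
print('red');b=blobs(c,p,d,(0,150,60),(8,255,255),30)
go([.428,-.205,.243],yaw=-1.571)
```

```text
t 25.9 tcp [ 0.6242 -0.1678  0.2434] rpy [-3.139  0.    -1.568] F [-0.  -0.3 -0.5] w 88.3 g 0.0 q [ 0.04  0.3  -0.03  0.   -1.23 -0.04]
yellow
[281.5 187.5] 2234 z 0.0585 mean [ 0.625  -0.1683] rect 625.3 -167.5 [57.4 56.7] 45.5
plate
[ 23.4 138.3] 11410 z -0.0006 mean [ 0.9288 -0.2073] rect 927.7 -209.7 [305.3  80.7] 81.5
[495.   98.4] 12026 z 0.0076 mean [ 0.3892 -0.2566] rect 388.2 -250.8 [ 91.2 170.6] 0.5
[285.2 169.5] 10497 z 0.0049 mean [ 0.6207 -0.1765] rect 623.5 -167.2 [154.1 153.9] 86.4
red
[506.7 105.1] 809 z 0.0402 mean [ 0.3957 -0.251 ] rect 396.9 -250.9 [29.5 31.2] 0.4
turn total(8deg) [-0.008  0.002 -0.005] shift total(.5m) [ 0.0746  0.3914 -0.0018] rows>= 4.0
```

The plate has been knocked: it now sits at (0.388, -0.251). The finished driver is lying flat in the tray. I'll move over the plate.

Call:
arm_command --steps '[{"linear": [0.008,0.03,0],"delta_rot": [0,0,0]},{"linear": [0.02,0.07,0],"delta_rot": [0,0,0]},{"linear": [0.026,0.085,0],"delta_rot": [0,0,0]},{"linear": [0.026,0.085,0],"delta_rot": [0,0,0]},{"linear": [0.026,0.085,0],"delta_rot": [0,0,0]},{"linear": [0.026,0.07,0],"delta_rot": [0,0,0]},{"linear": [0.014,0.047,0],"delta_rot": [0,0,0]},{"linear": [0,0,0],"delta_rot": [0,0,0]}]'

```text
time_s: 26.8
tcp_pos: [0.3849, -0.2415, 0.2411]
ee_rot: [3.141, 0.0, -1.574]
force: [-0.2, -0.2, 0.7]
width: 0.998
grip_force: 0.0
```

Call:
arm_command --steps '[{"linear": [0,0,0],"delta_rot": [0,0,0]},{"linear": [0,0,0],"delta_rot": [0,0,0]}]'

```text
time_s: 27.0
tcp_pos: [0.3885, -0.2409, 0.2409]
ee_rot: [3.141, 0.0, -1.571]
force: [-0.5, 0.4, -0.1]
width: 1.0
grip_force: 0.0
```

Run:
```python
from h import *
s=st(); c,p,d=shot('wrist','w9')
b=blobs(c,p,d,(0,0,130),(180,45,255),4000)
topz(c,d,.037,.05,(.388,-.251),.04)
cv2.imwrite('pics/c5.png',cv2.resize(p[0:290,150:430],None,fx=2,fy=2))
go([.388,-.251,.016],yaw=-1.571+.009)
```

```text
t 27.0 tcp [ 0.3885 -0.2409  0.2409] rpy [ 3.141  0.    -1.571] F [-0.5  0.4 -0.1] w 88.0 g 0.0 q [-0.12 -0.02 -0.42  0.   -1.17  0.12]
[479.2 134.3] 41587 z -0.0004 mean [ 0.1592 -0.2866] rect 171.2 -269.7 [212.3 345.7] 13.4
[282.3 158.2] 9333 z 0.0076 mean [ 0.3876 -0.2638] rect 388.2 -250.8 [ 90.8 170.7] 0.6
[ 92.7 211.2] 6496 z 0.0049 mean [ 0.6185 -0.1997] rect 626.5 -171.2 [147.1 158. ] 86.3
n 405 z 0.0414 mean [ 0.3883 -0.2522  0.0414] rect 388.6 -251.7 [13.9 32.9] circle 388.7 -251.7 17.3
turn total(8deg) [ 0.005  0.    -0.058] shift total(.5m) [0.0202 0.0014 0.4496] rows>= 5.0
```

View pics/c5.png

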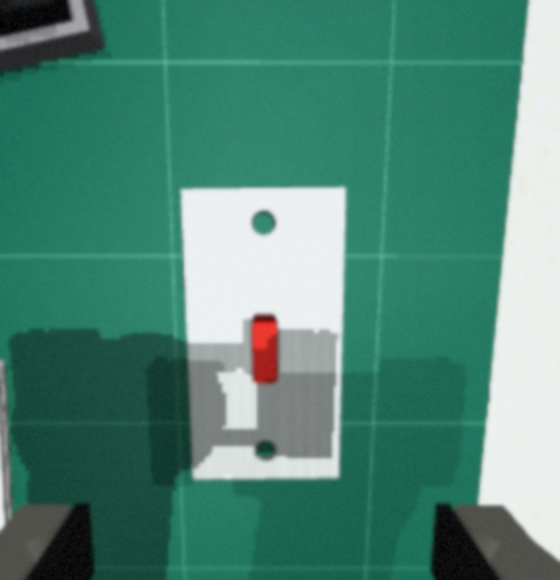

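The crop shows the plate square on, holes at (263,222) and (265,450), with its handle at (264,350). I'll grasp the handle.

Call:
arm_command --steps '[{"linear": [0.02,0.001,0.04],"delta_rot": [0,0,-0.065]},{"linear": [0,0,0.08],"delta_rot": [0,0,0]},{"linear": [0,0,0.09],"delta_rot": [0,0,0]},{"linear": [0,0,0.09],"delta_rot": [0,0,0]},{"linear": [0,0,0.08],"delta_rot": [0,0,0]},{"linear": [0,0,0.05],"delta_rot": [0,0,0]},{"linear": [0,0,0.018],"delta_rot": [0,0,0]},{"linear": [0,0,0],"delta_rot": [0,0,0]}]'

```text
time_s: 27.85
tcp_pos: [0.3872, -0.2508, 0.0159]
ee_rot: [3.138, 0.0, -1.56]
force: [0.2, -0.0, 0.5]
width: 1.001
grip_force: 0.0
```

Call:
arm_command --steps '[{"linear": [0,0,0],"delta_rot": [0,0,0]},{"linear": [0,0,0],"delta_rot": [0,0,0]},{"linear": [0,0,0],"delta_rot": [0,0,0]},{"linear": [0,0,0],"delta_rot": [0,0,0]},{"linear": [0,0,0],"delta_rot": [0,0,0]},{"linear": [0,0,0],"delta_rot": [0,0,0]},{"linear": [0,0,0],"delta_rot": [0,0,0]},{"linear": [0,0,0],"delta_rot": [0,0,0]}]' --gripper 1 --squeeze 50

```text
time_s: 28.65
tcp_pos: [0.3875, -0.2511, 0.0171]
ee_rot: [-3.142, 0.0, -1.561]
force: [0.3, 0.1, -0.1]
width: 0.33
grip_force: 0.0
```

Call:
arm_command --steps '[{"linear": [0,0,0],"delta_rot": [0,0,0]},{"linear": [0,0,0],"delta_rot": [0,0,0]},{"linear": [0,0,0],"delta_rot": [0,0,0]},{"linear": [0,0,0],"delta_rot": [0,0,0]}]'

```text
time_s: 29.05
tcp_pos: [0.3874, -0.251, 0.017]
ee_rot: [3.141, 0.0, -1.561]
force: [-0.5, -0.4, 0.1]
width: 0.153
grip_force: 50.0
```

Call:
arm_command --steps '[{"linear": [0,0,-0.01],"delta_rot": [0,0,0]},{"linear": [0,0,-0.03],"delta_rot": [0,0,0]},{"linear": [0,0,-0.06],"delta_rot": [0,0,0]},{"linear": [0,0,-0.08],"delta_rot": [0,0,0]},{"linear": [0,0,-0.08],"delta_rot": [0,0,0]},{"linear": [0,0,-0.06],"delta_rot": [0,0,0]},{"linear": [0,0,-0.02],"delta_rot": [0,0,0]},{"linear": [0,0,0],"delta_rot": [0,0,0]}]'

```text
time_s: 29.85
tcp_pos: [0.3877, -0.2509, 0.1876]
ee_rot: [-3.14, 0.0, -1.561]
force: [0.1, -0.4, -5.8]
width: 0.157
grip_force: 50.0
```

Call:
arm_command --steps '[{"linear": [0,0,0],"delta_rot": [0,0,0]},{"linear": [0,0,0],"delta_rot": [0,0,0]}]'

```text
time_s: 30.05
tcp_pos: [0.3862, -0.2506, 0.1849]
ee_rot: [3.138, 0.001, -1.561]
force: [-0.5, 0.0, -5.6]
width: 0.153
grip_force: 50.0
```

```bash
cat >> h.py <<'E'
def inhand(c,p,d,s,zt,u0=180,u1=380):
    "plate in hand: points of its top face near height zt; outline rect and far hole in the tool frame (mm)"
    P=cloud(c,d); m=((d>0)&(abs(P[...,2]-zt)<.006)).astype(np.uint8)
    n,l,st_,ce=cv2.connectedComponentsWithStats(m); i=1+np.argmax(st_[1:,4]); m=(l==i)
    v,u=np.nonzero(m); w=px2w(c,u,v,z=np.median(P[m][:,2]))
    T=R.from_euler('xyz',s['ee_rot']).inv().apply(w-s['tcp_pos'])*1000
    print('plane fit z', np.median(P[m][:,2]).round(4), 'tilt', np.round(np.linalg.lstsq(np.c_[P[m][:,:2],np.ones(m.sum())],P[m][:,2],rcond=None)[0][:2],3))
    q=T[:,:2].astype(np.float32); (x,y),wh,a=cv2.minAreaRect(q); print('rect tool mm',round(x,1),round(y,1),np.round(wh,1),round(a,2), 'x range',q[:,0].min().round(1),q[:,0].max().round(1),'y',q[:,1].min().round(1),q[:,1].max().round(1), 'bbox', u.min(),u.max(),v.min(),v.max())
    return m
E
python3 - <<'E'
from h import *
s=st(); c,p,d=shot('wrist','w10')
m=inhand(c,p,d,s,s['tcp_pos'][2]-.009)
cv2.imwrite('pics/c6.png',cv2.resize(p[0:300,130:430],(800,600) if 0 else None,fx=2,fy=2))
go([.607,.1875,.2],yaw=-1.752)
E
```

```text
t 30.1 tcp [ 0.3862 -0.2506  0.1849] rpy [ 3.138e+00  1.000e-03 -1.561e+00] F [-0.5  0.  -5.6] w 13.5 g 50.0 q [-0.15  0.04 -0.5  -0.   -1.04  0.16]
plane fit z 0.1755 tilt [-0.004  0.002]
rect tool mm 43.5 -1.1 [82.3 90. ] 0.01 x range 2.3 84.6 y -46.1 43.9 bbox 185 376 95 256
turn total(8deg) [0.026 0.005 1.369] shift total(.5m) [-0.9416 -0.276  -0.0297] rows>= 10.0
```

View pics/c6.png

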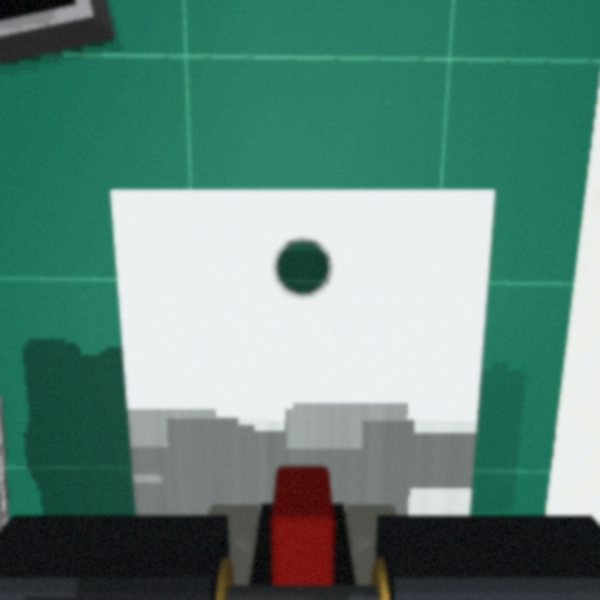

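The plate hangs level in hand: tilt is under 0.3°, the far hole is at crop (303,266), and it is centred in the grip within about 1 mm. I'll carry it over the jig.

Call:
arm_command --steps '[{"linear": [0,0,-0.015],"delta_rot": [0.01,0,0.685]},{"linear": [0,0,-0.015],"delta_rot": [0.01,0,0.685]},{"linear": [-0.04,-0.012,0],"delta_rot": [0,0,0]},{"linear": [-0.07,-0.02,0],"delta_rot": [0,0,0]},{"linear": [-0.08,-0.0235,0],"delta_rot": [0,0,0]},{"linear": [-0.08,-0.0235,0],"delta_rot": [0,0,0]},{"linear": [-0.08,-0.0235,0],"delta_rot": [0,0,0]},{"linear": [-0.08,-0.0235,0],"delta_rot": [0,0,0]}]'

```text
time_s: 30.9
tcp_pos: [0.4882, -0.0494, 0.2011]
ee_rot: [-3.141, -0.001, -1.752]
force: [0.9, -1.1, -4.9]
width: 0.155
grip_force: 50.0
```

Call:
arm_command --steps '[{"linear": [-0.08,-0.0235,0],"delta_rot": [0,0,0]},{"linear": [-0.08,-0.0235,0],"delta_rot": [0,0,0]},{"linear": [-0.08,-0.0235,0],"delta_rot": [0,0,0]},{"linear": [-0.08,-0.0235,0],"delta_rot": [0,0,0]},{"linear": [-0.08,-0.0235,0],"delta_rot": [0,0,0]},{"linear": [-0.06,-0.0175,0],"delta_rot": [0,0,0]},{"linear": [-0.04,-0.011,0],"delta_rot": [0,0,0]},{"linear": [-0.01,-0.002,0],"delta_rot": [0,0,0]}]'

```text
time_s: 31.7
tcp_pos: [0.6073, 0.1886, 0.1998]
ee_rot: [-3.141, -0.002, -1.75]
force: [0.2, -1.1, -5.0]
width: 0.154
grip_force: 50.0
```

Call:
arm_command --steps '[{"linear": [0,0,0.04],"delta_rot": [0,0,0]},{"linear": [0,0,0.05],"delta_rot": [0,0,0]},{"linear": [0,0,0.04],"delta_rot": [0,0,0]},{"linear": [0,0,0.01],"delta_rot": [0,0,0]},{"linear": [0,0,0],"delta_rot": [0,0,0]},{"linear": [0,0,0],"delta_rot": [0,0,0]},{"linear": [0,0,0],"delta_rot": [0,0,0]},{"linear": [0,0,0],"delta_rot": [0,0,0]}]'

```text
time_s: 32.5
tcp_pos: [0.6076, 0.1868, 0.1337]
ee_rot: [-3.137, 0.001, -1.752]
force: [-0.1, -0.4, -5.9]
width: 0.159
grip_force: 50.0
```

Run:
```python
from h import *
s=st(); c,p,d=shot('wrist','w11')
go([.606,.187,.115],yaw=-1.752)
cv2.imwrite('pics/c7.png',np.hstack([cv2.resize(p[70:260,160:400],None,fx=1.9,fy=1.9),cv2.resize(p[100:165,245:320],(330,286),interpolation=cv2.INTER_CUBIC).repeat(1,0)[:286] if 0 else cv2.copyMakeBorder(cv2.resize(p[100:165,245:320],(330,286),interpolation=cv2.INTER_CUBIC),0,75,0,0,0)]))
```

```text
t 32.5 tcp [0.6076 0.1868 0.1337] rpy [-3.137e+00  1.000e-03 -1.752e+00] F [-0.1 -0.4 -5.9] w 14.0 g 50.0 q [ 0.61  0.36 -0.21  0.   -1.   -0.79]
turn total(8deg) [-0.028  0.009  0.001] shift total(.5m) [0.    0.003 0.037] rows>= 1.0
```

View pics/c7.png

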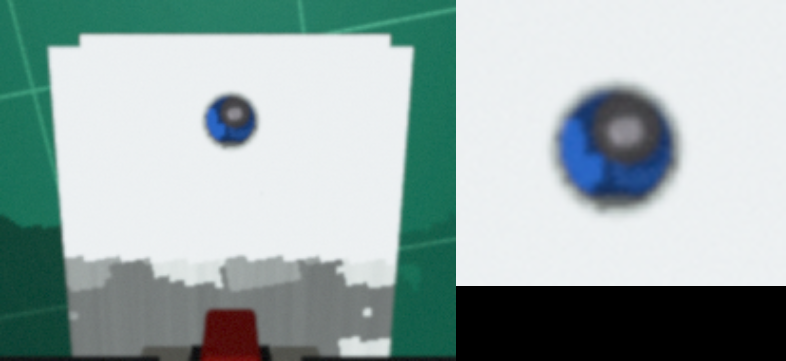

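The right half shows the far pin's tip at (626,130) through the hole centred at (615,147), nearly aligned. I'll calculate the correction.

Run:
```python
from h import *
c=np.load('pics/w11_c.npy',allow_pickle=True).item(); s=monitor.read_state()
h=px2w(c,281.1,133.4,z=s['tcp_pos'][2]-.009); pin=px2w(c,283.6,129.5,z=.085)
Ri=R.from_euler('xyz',s['ee_rot']).inv()
st();print('hole in tool',(Ri.apply(h-s['tcp_pos'])*1000).round(1),'pin',pin.round(4),'pin-hole tool mm',(Ri.apply(pin-h)*1000).round(2))
```

```text
t 32.5 tcp [0.6075 0.1867 0.1335] rpy [-3.138e+00  1.000e-03 -1.752e+00] F [-0.4 -0.3 -5.1] w 13.4 g 50.0 q [ 0.61  0.36 -0.21  0.   -1.   -0.79]
hole in tool [66.8 -0.9  8.9] pin [0.595  0.1215 0.085 ] pin-hole tool mm [-0.28  1.51 39.5 ]
```

Call:
arm_command --steps '[{"linear": [-0.0005,0.003,0.02],"delta_rot": [-0.02,0,0]},{"linear": [0,0,0.015],"delta_rot": [0,0,0]},{"linear": [0,0,0.008],"delta_rot": [0,0,0]},{"linear": [0,0,0],"delta_rot": [0,0,0]},{"linear": [0,0,0],"delta_rot": [0,0,0]},{"linear": [0,0,0],"delta_rot": [0,0,0]},{"linear": [0,0,0],"delta_rot": [0,0,0]}]'

```text
time_s: 33.25
tcp_pos: [0.6059, 0.1872, 0.1114]
ee_rot: [-3.141, 0.001, -1.752]
force: [-0.1, -0.0, -4.9]
width: 0.157
grip_force: 50.0
```

Run:
```python
from h import *
s=st(); c,p,d=shot('wrist','w12')
cv2.imwrite('pics/c8.png',cv2.resize(p[95:170,240:325],(510,450),interpolation=cv2.INTER_CUBIC))
m=inhand(c,p,d,s,s['tcp_pos'][2]-.009)
```

```text
t 33.2 tcp [0.6059 0.1872 0.1114] rpy [-3.141e+00  1.000e-03 -1.752e+00] F [-0.1 -0.  -4.9] w 13.8 g 50.0 q [ 0.61  0.38 -0.23 -0.   -0.96 -0.79]
plane fit z 0.1019 tilt [0.001 0.001]
rect tool mm 43.5 -1.0 [82.7 90. ] 0.01 x range 2.2 84.9 y -46.0 44.0 bbox 185 376 94 256
```

View pics/c8.png

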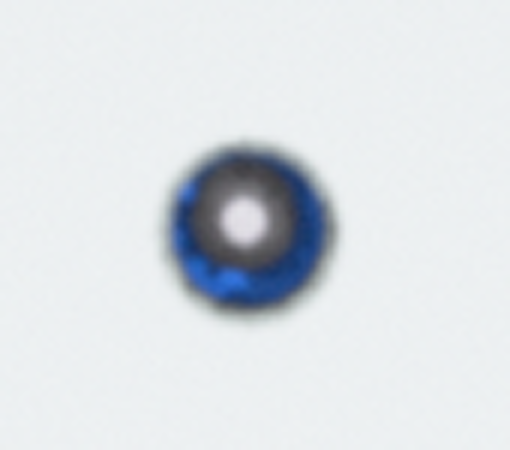

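The pin tip at (243,220) sits almost concentric with the hole at (249,230).

Run:
```python
from h import *
c=np.load('pics/w12_c.npy',allow_pickle=True).item(); s=monitor.read_state()
h=px2w(c,281.5,133.3,z=s['tcp_pos'][2]-.009); pin=px2w(c,280.5,131.7,z=.085)
Ri=R.from_euler('xyz',s['ee_rot']).inv()
st();print('hole in tool',(Ri.apply(h-s['tcp_pos'])*1000).round(1),'pin-hole tool mm',(Ri.apply(pin-h)*1000).round(2))
```

```text
t 33.3 tcp [0.6059 0.1872 0.1114] rpy [-3.141e+00  1.000e-03 -1.752e+00] F [-0.2  0.3 -5.7] w 13.7 g 50.0 q [ 0.61  0.38 -0.23 -0.   -0.96 -0.79]
hole in tool [66.9 -0.6  9. ] pin-hole tool mm [-0.28 -0.5  17.38]
```

Call:
arm_command --steps '[{"linear": [-0.0005,-0.001,0.004],"delta_rot": [0,0,0]},{"linear": [0,0,0.004],"delta_rot": [0,0,0]},{"linear": [0,0,0.004],"delta_rot": [0,0,0]},{"linear": [0,0,0.004],"delta_rot": [0,0,0]},{"linear": [0,0,0.004],"delta_rot": [0,0,0]},{"linear": [0,0,0.004],"delta_rot": [0,0,0]},{"linear": [0,0,0.004],"delta_rot": [0,0,0]},{"linear": [0,0,0],"delta_rot": [0,0,0]}]'

```text
time_s: 34.1
tcp_pos: [0.6061, 0.1871, 0.0967]
ee_rot: [3.141, -0.0, -1.752]
force: [-0.1, 0.2, -5.7]
width: 0.152
grip_force: 50.0
```

Call:
arm_command --steps '[{"linear": [0,0,0.004],"delta_rot": [0,0,0]},{"linear": [0,0,0.004],"delta_rot": [0,0,0]},{"linear": [0,0,0],"delta_rot": [0,0,0]},{"linear": [0,0,0],"delta_rot": [0,0,0]}]'

```text
time_s: 34.5
tcp_pos: [0.6062, 0.1872, 0.093]
ee_rot: [3.142, 0.0, -1.752]
force: [0.1, -0.2, -5.2]
width: 0.155
grip_force: 50.0
```

Call:
arm_command --steps '[{"linear": [0,0,0.004],"delta_rot": [0,0,0]},{"linear": [0,0,0.004],"delta_rot": [0,0,0]},{"linear": [0,0,0.004],"delta_rot": [0,0,0]},{"linear": [0,0,0.004],"delta_rot": [0,0,0]},{"linear": [0,0,0.003],"delta_rot": [0,0,0]},{"linear": [0,0,0.002],"delta_rot": [0,0,0]},{"linear": [0,0,0],"delta_rot": [0,0,0]},{"linear": [0,0,0],"delta_rot": [0,0,0]}]'

```text
time_s: 35.3
tcp_pos: [0.6063, 0.1872, 0.0825]
ee_rot: [3.142, 0.0, -1.752]
force: [0.1, -0.1, -5.9]
width: 0.154
grip_force: 50.0
```

Call:
arm_command --steps '[{"linear": [0,0,0.001],"delta_rot": [0,0,0]},{"linear": [0,0,0.001],"delta_rot": [0,0,0]},{"linear": [0,0,0],"delta_rot": [0,0,0]},{"linear": [0,0,0],"delta_rot": [0,0,0]}]'

```text
time_s: 35.7
tcp_pos: [0.6062, 0.1872, 0.0816]
ee_rot: [3.142, 0.0, -1.752]
force: [0.8, -0.3, -5.9]
width: 0.155
grip_force: 50.0
```

Call:
arm_command --steps '[{"linear": [0,0,0.001],"delta_rot": [0,0,0]},{"linear": [0,0,0.001],"delta_rot": [0,0,0]},{"linear": [0,0,0],"delta_rot": [0,0,0]},{"linear": [0,0,0],"delta_rot": [0,0,0]}]'

```text
time_s: 36.1
tcp_pos: [0.6064, 0.1873, 0.0811]
ee_rot: [-3.141, 0.0, -1.752]
force: [-3.3, -0.3, 2.4]
width: 0.152
grip_force: 50.0
```

Call:
arm_command --steps '[{"linear": [0,0,0.001],"delta_rot": [0,0,0]},{"linear": [0,0,0],"delta_rot": [0,0,0]},{"linear": [0,0,0],"delta_rot": [0,0,0]}]'

```text
time_s: 36.4
tcp_pos: [0.6063, 0.1873, 0.081]
ee_rot: [-3.141, 0.001, -1.752]
force: [-4.9, -0.2, 5.4]
width: 0.156
grip_force: 50.0
```

Call:
arm_command --steps '[{"linear": [0,0,0],"delta_rot": [0,0,0]},{"linear": [0,0,0],"delta_rot": [0,0,0]},{"linear": [0,0,0],"delta_rot": [0,0,0]},{"linear": [0,0,0],"delta_rot": [0,0,0]},{"linear": [0,0,0],"delta_rot": [0,0,0]},{"linear": [0,0,0],"delta_rot": [0,0,0]},{"linear": [0,0,0],"delta_rot": [0,0,0]},{"linear": [0,0,0],"delta_rot": [0,0,0]}]' --gripper -1

```text
time_s: 37.2
tcp_pos: [0.6063, 0.1873, 0.08]
ee_rot: [-3.142, 0.0, -1.752]
force: [0.1, -0.0, -0.6]
width: 0.822
grip_force: 0.0
```

Call:
arm_command --steps '[{"linear": [0,0,-0.02],"delta_rot": [0,0,0]},{"linear": [0,0,-0.06],"delta_rot": [0,0,0]},{"linear": [0,0,-0.08],"delta_rot": [0,0,0]},{"linear": [0,0,-0.09],"delta_rot": [0,0,0]},{"linear": [0,0,-0.09],"delta_rot": [0,0,0]},{"linear": [0,0,0],"delta_rot": [0,0,0]},{"linear": [0,0,0],"delta_rot": [0,0,0]},{"linear": [0,0,0],"delta_rot": [0,0,0]}]'

```text
time_s: 38.0
tcp_pos: [0.6056, 0.187, 0.2494]
ee_rot: [3.14, -0.0, -1.752]
force: [0.4, 0.4, -0.3]
width: 1.003
grip_force: 0.0
```

Run:
```python
from h import *
s=st(); c,p,d=shot('wrist','w13'); P=cloud(c,d)
b=blobs(c,p,d,(0,0,110),(180,60,255),4000)
m=(abs(P[...,2]-.072)<.008)&(d>0)&(np.hypot(P[...,0]-.607,P[...,1]-.187)<.1)
q=P[m];print(m.sum(),np.linalg.lstsq(np.c_[q[:,:2]-[.607,.187],np.ones(len(q))],q[:,2],rcond=None)[0].round(4))
c,p,d=shot('top','top4')
print('yellow');blobs(c,p,d,(20,90,60),(32,255,255),30)
go([.431,.130,.20],yaw=-1.75)
```

```text
t 38.0 tcp [0.6056 0.187  0.2494] rpy [ 3.14  -0.    -1.752] F [ 0.4  0.4 -0.3] w 88.2 g 0.0 q [ 0.61  0.28 -0.05 -0.   -1.24 -0.79]
[ 29.1 162.8] 11377 z -0.0004 mean [0.9042 0.1208] rect 898.3 91.3 [300.2 118.3] 77.9
[398.3  28.3] 5365 z 0.0008 mean [0.4518 0.0502] rect 452.7 55.3 [ 64.6 104.6] 79.6
[280.2 176.2] 16761 z 0.0714 mean [0.6048 0.1754] rect 606.5 183.9 [177.1 110.1] 79.7
13649 [-0.0001 -0.0004  0.0716]
yellow
[343.7 193.8] 397 z 0.0577 mean [ 0.6234 -0.166 ] rect 622.9 -165.5 [59.5 60.6] 45.7
[448.9 237.3] 304 z 0.1296 mean [ 0.5079 -0.4176] rect 508.3 -416.8 [28.  71.6] 7.0
[233.7 262.4] 89 z 0.0233 mean [0.4308 0.1296] rect 430.5 128.8 [24.5 27.6] 1.3
turn total(8deg) [ 0.013 -0.009 -0.014] shift total(.5m) [0.1742 0.3233 0.0975] rows>= 4.0
```

Call:
arm_command --steps '[{"linear": [0.015,0.03,0],"delta_rot": [0,0,0]},{"linear": [0.035,0.065,0.02],"delta_rot": [0,0,0]},{"linear": [0.045,0.08,0.02],"delta_rot": [0,0,0]},{"linear": [0.045,0.08,0.03],"delta_rot": [0,0,0]},{"linear": [0.024,0.05,0.027],"delta_rot": [0,0,0]},{"linear": [0.01,0.018,0],"delta_rot": [0,0,0]},{"linear": [0,0,0],"delta_rot": [0,0,0]},{"linear": [0,0,0],"delta_rot": [0,0,0]}]'

```text
time_s: 38.9
tcp_pos: [0.4327, 0.1313, 0.202]
ee_rot: [-3.141, 0.001, -1.751]
force: [0.4, -0.3, 0.4]
width: 0.999
grip_force: 0.0
```

Run:
```python
from h import *
optics.get_image('side');optics.get_image('side')
s=st(); c,p,d=shot('wrist','w14')
blobs(c,p,d,(15,80,60),(32,255,255),200)
topz(c,d,.034,.045,(.431,.130),.02)
topz(c,d,.016,.045,(.431,.130),.025)
go([.430,.130,.0245],yaw=-1.75)
```

```text
t 39.0 tcp [0.4329 0.1313 0.2017] rpy [-3.141  0.    -1.752] F [-0.3 -0.1 -0.2] w 88.3 g 0.0 q [ 0.73  0.   -0.49  0.   -1.07 -0.91]
[283.4 186.6] 713 z 0.0219 mean [0.4307 0.129 ] rect 430.6 129.1 [31.7 29.6] 65.3
[323.7 258.6] 265 z 0.0055 mean [0.4007 0.2239] rect 401.3 222.1 [14.1 44.1] 46.1
[ 96.7 308.3] 909 z 0.2853 mean [0.474  0.0936] rect 473.4 93.7 [17.6  7. ] 64.4
[465.1 308.9] 886 z 0.2855 mean [0.3827 0.1103] rect 383.3 110.1 [ 6.9 17.4] 2.2
[419.7 359.8] 3965 z 0.2949 mean [0.3981 0.1149] rect 401.3 113.8 [ 4.4 71.8] 79.6
n 211 z 0.0395 mean [0.4311 0.1295 0.0393] rect 431.1 130.0 [15.3 14.9] circle 431.4 130.1 8.1
n 653 z 0.0221 mean [0.4309 0.1281 0.0275] rect 431.3 129.9 [29.3 28.8] circle 431.2 130.0 14.9
turn total(8deg) [-0.    -0.    -0.015] shift total(.5m) [0.0033 0.0049 0.3541] rows>= 4.0
```

Call:
arm_command --steps '[{"linear": [0.0033,0.0049,0.04],"delta_rot": [0,0,0]},{"linear": [0,0,0.07],"delta_rot": [0,0,0]},{"linear": [0,0,0.08],"delta_rot": [0,0,0]},{"linear": [0,0,0.07],"delta_rot": [0,0,0]},{"linear": [0,0,0.05],"delta_rot": [0,0,0]},{"linear": [0,0,0.03],"delta_rot": [0,0,0]},{"linear": [0,0,0.011],"delta_rot": [0,0,0]},{"linear": [0,0,0],"delta_rot": [0,0,0]}]'

```text
time_s: 39.85
tcp_pos: [0.4292, 0.1294, 0.0253]
ee_rot: [3.14, -0.001, -1.752]
force: [0.1, -0.3, -0.1]
width: 1.001
grip_force: 0.0
```

Call:
arm_command --steps '[{"linear": [0,0,0],"delta_rot": [0,0,0]},{"linear": [0,0,0],"delta_rot": [0,0,0]},{"linear": [0,0,0],"delta_rot": [0,0,0]},{"linear": [0,0,0],"delta_rot": [0,0,0]},{"linear": [0,0,0],"delta_rot": [0,0,0]},{"linear": [0,0,0],"delta_rot": [0,0,0]},{"linear": [0,0,0],"delta_rot": [0,0,0]},{"linear": [0,0,0],"delta_rot": [0,0,0]}]' --gripper 1 --squeeze 25

```text
time_s: 40.65
tcp_pos: [0.429, 0.1296, 0.0261]
ee_rot: [3.142, 0.0, -1.752]
force: [-0.0, 0.0, 0.1]
width: 0.336
grip_force: 0.0
```

Call:
arm_command --steps '[{"linear": [0,0,0],"delta_rot": [0,0,0]},{"linear": [0,0,0],"delta_rot": [0,0,0]},{"linear": [0,0,0],"delta_rot": [0,0,0]},{"linear": [0,0,0],"delta_rot": [0,0,0]},{"linear": [0,0,0],"delta_rot": [0,0,0]},{"linear": [0,0,0],"delta_rot": [0,0,0]}]'

```text
time_s: 41.25
tcp_pos: [0.429, 0.1296, 0.026]
ee_rot: [3.142, 0.0, -1.752]
force: [0.1, -0.5, -1.3]
width: 0.169
grip_force: 25.0
```

Call:
arm_command --steps '[{"linear": [0,0,-0.01],"delta_rot": [0,0,0]},{"linear": [0,0,-0.04],"delta_rot": [0,0,0]},{"linear": [0,0,-0.07],"delta_rot": [0,0,0]},{"linear": [0,0,-0.07],"delta_rot": [0,0,0]},{"linear": [0,0,-0.07],"delta_rot": [0,0,0]},{"linear": [0,0,-0.04],"delta_rot": [0,0,0]},{"linear": [0,0,0],"delta_rot": [0,0,0]},{"linear": [0,0,0],"delta_rot": [0,0,0]}]'

```text
time_s: 42.05
tcp_pos: [0.4286, 0.1294, 0.1761]
ee_rot: [-3.142, 0.001, -1.752]
force: [-0.5, -0.4, -2.3]
width: 0.173
grip_force: 25.0
```

Call:
arm_command --steps '[{"linear": [-0.006,-0.02,0],"delta_rot": [0,0,0]},{"linear": [-0.014,-0.05,0],"delta_rot": [0,0,0]},{"linear": [-0.02,-0.07,0],"delta_rot": [0,0,0]},{"linear": [-0.02,-0.07,0],"delta_rot": [0,0,0]},{"linear": [-0.02,-0.07,0],"delta_rot": [0,0,0]},{"linear": [-0.0154,-0.048,0],"delta_rot": [0,0,0]},{"linear": [0,0,0],"delta_rot": [0,0,0]},{"linear": [0,0,0],"delta_rot": [0,0,0]}]'

```text
time_s: 42.85
tcp_pos: [0.5987, 0.1463, 0.1735]
ee_rot: [3.138, -0.002, -1.753]
force: [-0.1, -0.3, -1.7]
width: 0.169
grip_force: 25.0
```

Run:
```python
from h import *
optics.get_image('side');optics.get_image('side')
st()
go([.5989,.147,.108],yaw=-1.752)
```

```text
t 43.0 tcp [0.5981 0.1465 0.1748] rpy [ 3.140e+00 -1.000e-03 -1.752e+00] F [ 1.  -0.1 -1.5] w 14.8 g 25.0 q [ 0.56  0.3  -0.19 -0.   -1.08 -0.74]
turn total(8deg) [ 0.013 -0.008 -0.001] shift total(.5m) [-0.0013 -0.0014  0.1337] rows>= 2.0
```

Call:
arm_command --steps '[{"linear": [-0.001,-0.001,0.03],"delta_rot": [0.013,-0.008,0]},{"linear": [0,0,0.045],"delta_rot": [0,0,0]},{"linear": [0,0,0.035],"delta_rot": [0,0,0]},{"linear": [0,0,0.02],"delta_rot": [0,0,0]},{"linear": [0,0,0.01],"delta_rot": [0,0,0]},{"linear": [0,0,0.004],"delta_rot": [0,0,0]},{"linear": [0,0,0],"delta_rot": [0,0,0]},{"linear": [0,0,0],"delta_rot": [0,0,0]}]'

```text
time_s: 43.75
tcp_pos: [0.6, 0.1476, 0.1049]
ee_rot: [-3.139, 0.002, -1.752]
force: [0.2, 0.2, -1.8]
width: 0.175
grip_force: 25.0
```

Call:
arm_command --steps '[{"linear": [0,0,0.003],"delta_rot": [0,0,0]},{"linear": [0,0,0.002],"delta_rot": [0,0,0]},{"linear": [0,0,0],"delta_rot": [0,0,0]},{"linear": [0,0,0],"delta_rot": [0,0,0]}]'

```text
time_s: 44.15
tcp_pos: [0.5997, 0.1474, 0.1016]
ee_rot: [-3.14, 0.001, -1.752]
force: [-0.4, 0.1, -1.7]
width: 0.173
grip_force: 25.0
```

Call:
arm_command --steps '[{"linear": [0,0,0.002],"delta_rot": [0,0,0]},{"linear": [0,0,0.002],"delta_rot": [0,0,0]},{"linear": [0,0,0.002],"delta_rot": [0,0,0]},{"linear": [0,0,0],"delta_rot": [0,0,0]},{"linear": [0,0,0],"delta_rot": [0,0,0]}]'

```text
time_s: 44.65
tcp_pos: [0.5996, 0.1473, 0.0985]
ee_rot: [-3.14, 0.001, -1.752]
force: [-0.0, -0.0, -2.0]
width: 0.166
grip_force: 25.0
```

Call:
arm_command --steps '[{"linear": [0,0,0.001],"delta_rot": [0,0,0]},{"linear": [0,0,0.001],"delta_rot": [0,0,0]},{"linear": [0,0,0],"delta_rot": [0,0,0]},{"linear": [0,0,0],"delta_rot": [0,0,0]}]'

```text
time_s: 45.05
tcp_pos: [0.5999, 0.1475, 0.098]
ee_rot: [-3.139, 0.002, -1.752]
force: [-0.6, -0.3, 2.3]
width: 0.174
grip_force: 25.0
```

Call:
arm_command --steps '[{"linear": [0,0,0],"delta_rot": [0,0,0]},{"linear": [0,0,0],"delta_rot": [0,0,0]},{"linear": [0,0,0],"delta_rot": [0,0,0]},{"linear": [0,0,0],"delta_rot": [0,0,0]},{"linear": [0,0,0],"delta_rot": [0,0,0]},{"linear": [0,0,0],"delta_rot": [0,0,0]},{"linear": [0,0,0],"delta_rot": [0,0,0]},{"linear": [0,0,0],"delta_rot": [0,0,0]}]' --gripper -1

```text
time_s: 45.85
tcp_pos: [0.5996, 0.1474, 0.0975]
ee_rot: [-3.14, 0.001, -1.752]
force: [-0.4, -0.2, 1.2]
width: 0.837
grip_force: 0.0
```

Call:
arm_command --steps '[{"linear": [0,0,-0.02],"delta_rot": [0,0,0]},{"linear": [0,0,-0.06],"delta_rot": [0,0,0]},{"linear": [0,0,-0.08],"delta_rot": [0,0,0]},{"linear": [0,0,-0.09],"delta_rot": [0,0,0]},{"linear": [0,0,-0.09],"delta_rot": [0,0,0]},{"linear": [0,0,0],"delta_rot": [0,0,0]},{"linear": [0,0,0],"delta_rot": [0,0,0]},{"linear": [0,0,0],"delta_rot": [0,0,0]}]'

```text
time_s: 46.65
tcp_pos: [0.5987, 0.147, 0.2669]
ee_rot: [-3.141, 0.001, -1.752]
force: [0.1, -0.2, -0.9]
width: 0.999
grip_force: 0.0
```

Run:
```python
from h import *
s=st(); c,p,d=shot('wrist','w15'); P=cloud(c,d)
topz(c,d,.107,.118,(.60,.147),.025)
m=(abs(P[...,2]-.072)<.006)&(d>0)&(np.hypot(P[...,0]-.607,P[...,1]-.187)<.1)
q=P[m];print(m.sum(),np.linalg.lstsq(np.c_[q[:,:2]-[.607,.187],np.ones(len(q))],q[:,2],rcond=None)[0].round(4))
c,p,d=shot('top','top5')
print('handle top');topz(c,d,.14,.155,(.508,-.43),.04)
print('handle');blobs(c,p,d,(20,90,60),(32,255,255),30,roi=(420,200,490,270))
go([.507,-.40,.25],yaw=-1.571)
```

```text
t 46.6 tcp [0.5987 0.147  0.2669] rpy [-3.141e+00  1.000e-03 -1.752e+00] F [ 0.1 -0.2 -0.9] w 87.9 g 0.0 q [ 0.56  0.24 -0.06 -0.   -1.27 -0.74]
n 211 z 0.1114 mean [0.6013 0.1474 0.1114] rect 601.4 147.6 [14.8 15.3] circle 601.5 147.8 7.8
10566 [0.0003 0.0001 0.0716]
handle top
n 135 z 0.1472 mean [ 0.5096 -0.4274  0.1471] rect 509.6 -428.4 [27.2 27.8] circle 509.6 -428.7 17.4
handle
[448.9 237.3] 305 z 0.1303 mean [ 0.5079 -0.4174] rect 508.4 -416.4 [28.5 71.8] 5.7
turn total(8deg) [ 0.     0.    -1.296] shift total(.5m) [1.0939 0.1831 0.0326] rows>= 12.0
```

Call:
arm_command --steps '[{"linear": [0,0,0],"delta_rot": [0,0,-0.65]},{"linear": [0,0,0],"delta_rot": [0,0,-0.65]},{"linear": [0.04,0.006,0],"delta_rot": [0,0,0]},{"linear": [0.08,0.013,0],"delta_rot": [0,0,0]},{"linear": [0.09,0.015,0],"delta_rot": [0,0,0]},{"linear": [0.09,0.015,0],"delta_rot": [0,0,0]},{"linear": [0.09,0.015,0],"delta_rot": [0,0,0]},{"linear": [0.09,0.015,0],"delta_rot": [0,0,0]}]'

```text
time_s: 47.55
tcp_pos: [0.5586, -0.095, 0.2666]
ee_rot: [-3.141, 0.001, -1.572]
force: [1.0, -0.6, -0.4]
width: 0.998
grip_force: 0.0
```

Call:
arm_command --steps '[{"linear": [0.09,0.015,0],"delta_rot": [0,0,0]},{"linear": [0.09,0.015,0],"delta_rot": [0,0,0]},{"linear": [0.09,0.015,0],"delta_rot": [0,0,0]},{"linear": [0.09,0.015,0],"delta_rot": [0,0,0]},{"linear": [0.09,0.015,0],"delta_rot": [0,0,0]},{"linear": [0.09,0.015,0],"delta_rot": [0,0,0]},{"linear": [0.07,0.012,0],"delta_rot": [0,0,0]},{"linear": [0.02,0.004,0.02],"delta_rot": [0,0,0]}]'

```text
time_s: 48.35
tcp_pos: [0.5055, -0.4116, 0.2564]
ee_rot: [-3.14, 0.0, -1.575]
force: [0.4, 0.5, 0.1]
width: 0.999
grip_force: 0.0
```

Run:
```python
from h import *
for i in range(4): optics.get_image('side')
s=st(); c,p,d=shot('wrist','w16'); P=cloud(c,d)
topz(c,d,.138,.155,(.508,-.43),.04)
for lo,hi in ((.138,.155),(.03,.038)):
    m=(P[...,2]>lo)&(P[...,2]<hi)&(d>0)&(np.hypot(P[...,0]-.509,P[...,1]+.43)<.055)
    q=(P[m][:,:2]*1000).astype(np.float32);print(lo,cv2.minAreaRect(q),m.sum())
go([.509,-.43,.1],yaw=-1.571)
```

```text
t 48.5 tcp [ 0.5064 -0.4075  0.2557] rpy [-3.141e+00  2.000e-03 -1.572e+00] F [-0.3 -0.4 -0.8] w 88.1 g 0.0 q [-0.38  0.3  -0.   -0.   -1.27  0.38]
n 1191 z 0.1474 mean [ 0.5112 -0.4319  0.1471] rect 511.2 -430.7 [28.  28.3] circle 511.2 -430.8 18.2
0.138 ((511.2187194824219, -430.70721435546875), (27.979419708251953, 28.26158332824707), 8.505620956420898) 1191
0.03 ((511.2846984863281, -431.04669189453125), (66.08143615722656, 62.01671600341797), 11.149938583374023) 863
turn total(8deg) [-0.009  0.01   0.004] shift total(.5m) [ 0.0457 -0.0043  0.3129] rows>= 4.0
```

View pics/w16.png

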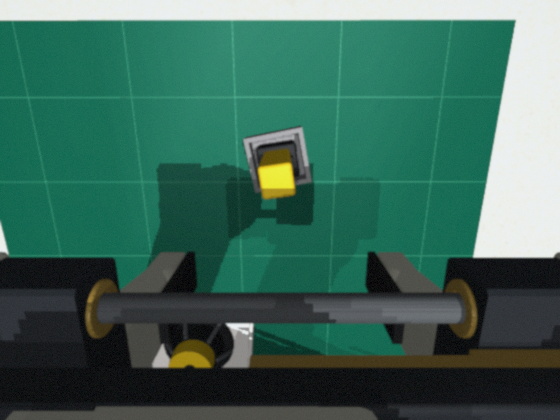

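The wrist view shows the scanner handle top at (277,178) inside the grey stand centred near (278,160). The stand's yaw is 11° and the handle's about 9°. I'll turn, descend and grip.

Call:
arm_command --steps '[{"linear": [0,0,0],"delta_rot": [0,0,-0.6]},{"linear": [0,0,0],"delta_rot": [0,0,-0.55]},{"linear": [0.02,0,0.02],"delta_rot": [0,0,0]},{"linear": [0.027,0,0.05],"delta_rot": [0,0,0]},{"linear": [0,0,0.08],"delta_rot": [0,0,0]},{"linear": [0,0,0.05],"delta_rot": [0,0,0]},{"linear": [0,0,0],"delta_rot": [0,0,0]},{"linear": [0,0,0],"delta_rot": [0,0,0]}]'

```text
time_s: 49.4
tcp_pos: [0.5113, -0.431, 0.157]
ee_rot: [-3.14, 0.0, -1.41]
force: [1.0, -1.1, -0.4]
width: 0.996
grip_force: 0.0
```

Run:
```python
from h import *
for i in range(2): optics.get_image('side')
s=st(); c,p,d=shot('wrist','w17')
topz(c,d,.138,.155,(.508,-.43),.04)
go([.5101,-.4306,.097],yaw=-1.412)
```

```text
t 49.5 tcp [ 0.5122 -0.4314  0.1588] rpy [-3.137e+00 -1.000e-03 -1.410e+00] F [0.2 0.1 0.2] w 87.9 g 0.0 q [-0.41  0.39 -0.09 -0.   -1.08  0.57]
n 2501 z 0.1474 mean [ 0.5115 -0.4329  0.1469] rect 511.1 -431.3 [27.8 28.1] circle 511.2 -431.1 18.3
turn total(8deg) [-0.033 -0.01   0.016] shift total(.5m) [-0.0022  0.0038  0.1238] rows>= 2.0
```

Call:
arm_command --steps '[{"linear": [-0.001,0.0038,0.03],"delta_rot": [0,0,0]},{"linear": [0,0,0.045],"delta_rot": [0,0,0]},{"linear": [0,0,0.035],"delta_rot": [0,0,0]},{"linear": [0,0,0.012],"delta_rot": [0,0,0]},{"linear": [0,0,0],"delta_rot": [0,0,0]},{"linear": [0,0,0],"delta_rot": [0,0,0]}]'

```text
time_s: 50.15
tcp_pos: [0.51, -0.4311, 0.0973]
ee_rot: [-3.138, -0.001, -1.41]
force: [0.3, 0.6, 0.1]
width: 0.999
grip_force: 0.0
```

Call:
arm_command --steps '[{"linear": [0,0,0],"delta_rot": [0,0,0]},{"linear": [0,0,0],"delta_rot": [0,0,0]},{"linear": [0,0,0],"delta_rot": [0,0,0]},{"linear": [0,0,0],"delta_rot": [0,0,0]},{"linear": [0,0,0],"delta_rot": [0,0,0]},{"linear": [0,0,0],"delta_rot": [0,0,0]},{"linear": [0,0,0],"delta_rot": [0,0,0]},{"linear": [0,0,0],"delta_rot": [0,0,0]}]' --gripper 1 --squeeze 35

```text
time_s: 50.95
tcp_pos: [0.5092, -0.4307, 0.0958]
ee_rot: [-3.139, 0.001, -1.41]
force: [-0.5, 0.3, -0.4]
width: 0.328
grip_force: 0.2
```

Call:
arm_command --steps '[{"linear": [0,0,0],"delta_rot": [0,0,0]},{"linear": [0,0,0],"delta_rot": [0,0,0]},{"linear": [0,0,0],"delta_rot": [0,0,0]},{"linear": [0,0,0],"delta_rot": [0,0,0]}]'

```text
time_s: 51.35
tcp_pos: [0.5091, -0.4306, 0.0957]
ee_rot: [-3.139, 0.001, -1.41]
force: [0.9, -0.3, -1.5]
width: 0.314
grip_force: 34.9
```

Call:
arm_command --steps '[{"linear": [0,0,-0.01],"delta_rot": [0,0,0]},{"linear": [0,0,-0.03],"delta_rot": [0,0,0]},{"linear": [0,0,-0.05],"delta_rot": [0,0,0]},{"linear": [0,0,-0.07],"delta_rot": [0,0,0]},{"linear": [0,0,-0.08],"delta_rot": [0,0,0]},{"linear": [0,0,-0.06],"delta_rot": [0,0,0]},{"linear": [0,0,-0.02],"delta_rot": [0,0,0]},{"linear": [-0.023,-0.003,0],"delta_rot": [0,0,0]}]'

```text
time_s: 52.15
tcp_pos: [0.5089, -0.4201, 0.2584]
ee_rot: [-3.136, -0.002, -1.411]
force: [-0.4, -0.2, -2.0]
width: 0.317
grip_force: 34.9
```

Call:
arm_command --steps '[{"linear": [-0.05,-0.002,0],"delta_rot": [0,0,0]},{"linear": [-0.08,-0.003,0],"delta_rot": [0,0,0]},{"linear": [-0.08,-0.003,0],"delta_rot": [0,0,0]},{"linear": [-0.08,-0.003,0],"delta_rot": [0,0,0]},{"linear": [-0.08,-0.003,0],"delta_rot": [0,0,0]},{"linear": [-0.08,-0.003,0],"delta_rot": [0,0,0]},{"linear": [-0.08,-0.003,0],"delta_rot": [0,0,0]},{"linear": [-0.08,-0.003,0],"delta_rot": [0,0,0]}]'

```text
time_s: 52.95
tcp_pos: [0.4693, -0.1145, 0.2548]
ee_rot: [-3.141, 0.001, -1.41]
force: [0.8, 0.3, -1.7]
width: 0.317
grip_force: 34.9
```

Call:
arm_command --steps '[{"linear": [-0.08,-0.003,0],"delta_rot": [0,0,0]},{"linear": [-0.08,-0.003,0],"delta_rot": [0,0,0]},{"linear": [-0.08,-0.003,0],"delta_rot": [0,0,0]},{"linear": [-0.08,-0.003,0],"delta_rot": [0,0,0]},{"linear": [-0.08,-0.003,0],"delta_rot": [0,0,0]},{"linear": [-0.08,-0.003,0],"delta_rot": [0,0,0]},{"linear": [-0.08,-0.003,0],"delta_rot": [0,0,0]},{"linear": [-0.08,-0.003,0],"delta_rot": [0,0,0]}]'

```text
time_s: 53.75
tcp_pos: [0.4297, 0.2026, 0.2552]
ee_rot: [-3.141, 0.0, -1.41]
force: [1.8, 0.4, -1.8]
width: 0.32
grip_force: 34.9
```

Call:
arm_command --steps '[{"linear": [-0.08,-0.003,0],"delta_rot": [0,0,0]},{"linear": [-0.08,-0.003,0],"delta_rot": [0,0,0]},{"linear": [-0.08,-0.003,0],"delta_rot": [0,0,0]},{"linear": [-0.08,-0.003,0],"delta_rot": [0,0,0]},{"linear": [-0.08,-0.003,0],"delta_rot": [0,0,0]},{"linear": [-0.08,-0.003,0],"delta_rot": [0,0,0]},{"linear": [-0.06,-0.002,0],"delta_rot": [0,0,0]},{"linear": [-0.03,0,0],"delta_rot": [0,0,0]}]'

```text
time_s: 54.55
tcp_pos: [0.3941, 0.486, 0.2544]
ee_rot: [-3.141, -0.002, -1.408]
force: [0.7, -1.2, -1.4]
width: 0.321
grip_force: 34.9
```

Run:
```python
from h import *
for i in range(4): optics.get_image('side')
s=st(); c,p,d=shot('wrist','w18'); P=cloud(c,d)
# label: bright/dark points on slope; fit plane to points near, height 15..60mm
m=(d>0)&(np.hypot(P[...,0]-.5,P[...,1]-.43)<.06)&(P[...,2]>.012)&(P[...,2]<.058)
q=P[m];print(m.sum())
best=None;rng=np.random.default_rng(0)
for _ in range(400):
    a=q[rng.choice(len(q),3,False)];n=np.cross(a[1]-a[0],a[2]-a[0]);k=np.linalg.norm(n)
    if k<1e-6: continue
    n/=k;n*=np.sign(n[2]);i=abs((q-a[0])@n)<.0015
    if best is None or i.sum()>best.sum(): best=i
f=q[best];c0=f.mean(0);n=np.linalg.svd(f-c0)[2][2];n*=np.sign(n[2])
print('inl',best.sum(),'n',n.round(4),'tilt',np.degrees(np.arccos(n[2])).round(2),'psi deg',np.degrees(np.arctan2(-n[1],-n[0])).round(2))
ex=np.array([n[2],0,-n[0]]);psi=np.arctan2(-n[1],-n[0]);ey=np.array([-np.sin(psi),np.cos(psi),0]);ex=np.cross(ey,n)
inl=np.zeros_like(m);inl[m]=best
hsv=cv2.cvtColor(p,cv2.COLOR_BGR2HSV)
for nm,k in (('slope',inl),('label white',inl&(hsv[...,2]>190)),('stripes',inl&(hsv[...,2]<80))):
    t=np.c_[(P[k]-c0)@ex,(P[k]-c0)@ey]*1000
    (x,y),wh,a=cv2.minAreaRect(t.astype(np.float32));cen=c0+ex*x/1000+ey*y/1000
    print(nm,k.sum(),cen.round(4),np.round(wh,1),round(a,1))
cv2.imwrite('pics/c9.png',cv2.resize(p[0:320,60:460],None,fx=1.9,fy=1.8))
```

```text
t 54.8 tcp [0.3951 0.4835 0.2555] rpy [-3.141e+00 -1.000e-03 -1.410e+00] F [ 0.4 -0.2 -2. ] w 27.8 g 34.9 q [ 1.2   0.26 -0.06  0.   -1.25 -1.04]
4989
inl 4294 n [-0.4213 -0.0384  0.9061] tilt 25.02 psi deg 5.2
slope 4294 [0.4997 0.4328 0.0345] [78.2 70. ] 0.1
label white 2047 [0.497  0.4323 0.0332] [65.8 68.5] 89.6
stripes 184 [0.5017 0.434  0.0355] [32.6 32.5] 1.4
```

The slope fit gives a tilt of 25.0° and a block yaw of 5.2°. The label centre agrees with the stripes at about (0.501, 0.433, 0.036), and the sizes match. I'll calculate the scan pose.

```bash
cat > scan.py <<'E'
from h import *
psi=np.radians(5.2);t=np.radians(25)
n=np.array([-np.sin(t)*np.cos(psi),-np.sin(t)*np.sin(psi),np.cos(t)]);ey=np.array([-np.sin(psi),np.cos(psi),0]);ex=np.cross(ey,n)
M=np.c_[-ey,-ex,-n];L=np.array([.5007,.4333,.036])
T=L+n*(.06+.0907)-.0008*M[:,0]
rpy=R.from_matrix(M).as_euler('xyz')
if __name__=='__main__':
    s=st();print('T',T.round(4),'rpy',rpy.round(3));go(T,rpy=rpy)
    Rt=R.from_euler('xyz',s['ee_rot']);w=s['tcp_pos']+Rt.apply([.0008,0,.0907]);v=w-L
    print('window dist along n',(v@n*1000).round(1),'lateral',(v@ex*1000).round(1),(v@ey*1000).round(1),'angle',np.degrees(np.arccos(-Rt.apply([0,0,1])@n)).round(2))
E
python3 scan.py
```

```text
t 54.8 tcp [0.3954 0.4832 0.256 ] rpy [-3.14 -0.   -1.41] F [ 0.4  0.4 -0.7] w 28.3 g 34.9 q [ 1.2   0.26 -0.06  0.   -1.25 -1.04]
T [0.4372 0.4283 0.1726] rpy [-2.705  0.    -1.48 ]
turn total(8deg) [3.114 0.107 0.493] shift total(.5m) [0.1169 0.0041 0.1822] rows>= 3.0
window dist along n 159.5 lateral -36.1 58.4 angle 24.92
```

Call:
arm_command --steps '[{"linear": [0,0,0],"delta_rot": [0.623,0.021,0.099]},{"linear": [0,0,0],"delta_rot": [0.623,0.021,0.099]},{"linear": [0,0,0],"delta_rot": [0.623,0.021,0.099]},{"linear": [0,0,0],"delta_rot": [0.623,0.021,0.099]},{"linear": [0,0,0],"delta_rot": [0.622,0.023,0.097]},{"linear": [0.05,0.002,0],"delta_rot": [0,0,0]},{"linear": [0.067,0.002,0],"delta_rot": [0,0,0]},{"linear": [0,0,0.04],"delta_rot": [0,0,0]}]'

```text
time_s: 55.6
tcp_pos: [0.4076, 0.423, 0.2397]
ee_rot: [-2.703, 0.005, -1.481]
force: [0.7, 1.4, -2.1]
width: 0.318
grip_force: 34.9
```

Call:
arm_command --steps '[{"linear": [0,0,0.04],"delta_rot": [0,0,0]},{"linear": [0,0,0.04],"delta_rot": [0,0,0]},{"linear": [0,0,0.03],"delta_rot": [0,0,0]},{"linear": [0,0,0.015],"delta_rot": [0,0,0]},{"linear": [0,0,0],"delta_rot": [0,0,0]},{"linear": [0,0,0],"delta_rot": [0,0,0]},{"linear": [0,0,0],"delta_rot": [0,0,0]},{"linear": [0,0,0],"delta_rot": [0,0,0]}]'

```text
time_s: 56.4
tcp_pos: [0.4339, 0.4297, 0.1817]
ee_rot: [-2.704, 0.002, -1.479]
force: [-0.3, 0.7, -2.1]
width: 0.316
grip_force: 34.9
```

```bash
python3 - <<'E'
from h import *
c,p,d=shot('side','s3')
cv2.imwrite('pics/c10.png',cv2.resize(p[120:420,140:440],(600,600)))
E
python3 scan.py
```

```text
t 56.5 tcp [0.4339 0.4296 0.1815] rpy [-2.704e+00  2.000e-03 -1.479e+00] F [-0.9 -0.3 -2. ] w 28.1 g 34.9 q [ 1.29  0.13 -0.73  0.7  -0.66 -1.74]
T [0.4372 0.4283 0.1726] rpy [-2.705  0.    -1.48 ]
turn total(8deg) [-0.008  0.016 -0.002] shift total(.5m) [0.0032 0.0017 0.0189] rows>= 1.0
window dist along n 69.5 lateral 1.0 1.8 angle 0.14
```

View pics/c10.png

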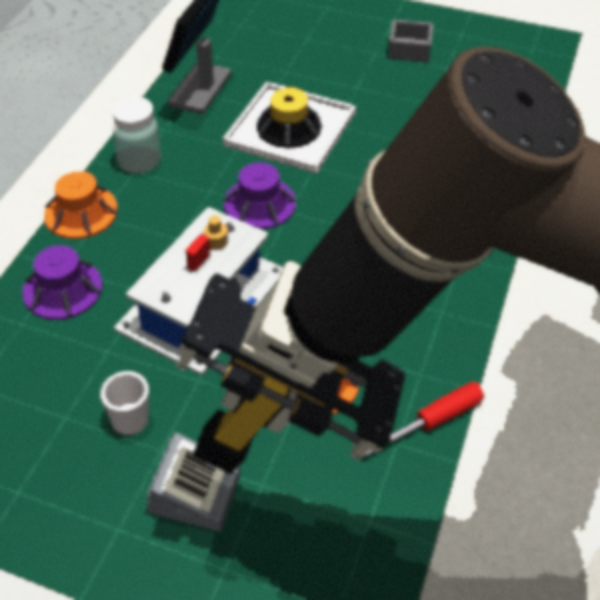

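The side view shows the scanner head aimed squarely at the label (block at (195,490)). Behind it the plate sits flush with the weight standing at (215,233), and the yellow driver is in the tray at (290,110). I'll make the final correction and hold.

Call:
arm_command --steps '[{"linear": [0.0032,0.0017,0.006],"delta_rot": [0,0,0]},{"linear": [0,0,0.008],"delta_rot": [0,0,0]},{"linear": [0,0,0.005],"delta_rot": [0,0,0]},{"linear": [0,0,0],"delta_rot": [0,0,0]},{"linear": [0,0,0],"delta_rot": [0,0,0]},{"linear": [0,0,0],"delta_rot": [0,0,0]}]'

```text
time_s: 57.05
tcp_pos: [0.4374, 0.428, 0.1719]
ee_rot: [-2.705, 0.001, -1.48]
force: [0.7, -0.4, -1.6]
width: 0.32
grip_force: 34.9
```

```bash
python3 scan.py
```

```text
t 57.0 tcp [0.4374 0.428  0.1719] rpy [-2.705e+00  1.000e-03 -1.480e+00] F [ 0.7 -0.4 -1.6] w 28.2 g 34.9 q [ 1.27  0.14 -0.74  0.72 -0.64 -1.76]
T [0.4372 0.4283 0.1726] rpy [-2.705  0.    -1.48 ]
turn total(8deg) [-0.005  0.007 -0.002] shift total(.5m) [-0.0008 -0.0003 -0.0014] rows>= 1.0
window dist along n 59.3 lateral -0.1 -0.3 angle 0.07
```

Call:
arm_command --steps '[{"linear": [0,0,0],"delta_rot": [0,0,0]},{"linear": [0,0,0],"delta_rot": [0,0,0]},{"linear": [0,0,0],"delta_rot": [0,0,0]},{"linear": [0,0,0],"delta_rot": [0,0,0]},{"linear": [0,0,0],"delta_rot": [0,0,0]},{"linear": [0,0,0],"delta_rot": [0,0,0]},{"linear": [0,0,0],"delta_rot": [0,0,0]},{"linear": [0,0,0],"delta_rot": [0,0,0]}]'

```text
time_s: 57.85
tcp_pos: [0.4374, 0.4279, 0.1718]
ee_rot: [-2.705, 0.001, -1.48]
force: [0.5, -0.2, -2.0]
width: 0.318
grip_force: 34.9
```

Call:
arm_command --steps '[{"linear": [0,0,0],"delta_rot": [0,0,0]},{"linear": [0,0,0],"delta_rot": [0,0,0]},{"linear": [0,0,0],"delta_rot": [0,0,0]},{"linear": [0,0,0],"delta_rot": [0,0,0]},{"linear": [0,0,0],"delta_rot": [0,0,0]},{"linear": [0,0,0],"delta_rot": [0,0,0]},{"linear": [0,0,0],"delta_rot": [0,0,0]},{"linear": [0,0,0],"delta_rot": [0,0,0]}]'

```text
time_s: 58.65
tcp_pos: [0.4374, 0.4279, 0.1719]
ee_rot: [-2.705, 0.001, -1.48]
force: [0.2, -0.4, -2.6]
width: 0.319
grip_force: 34.9
```

Call:
arm_command --steps '[{"linear": [0,0,0],"delta_rot": [0,0,0]},{"linear": [0,0,0],"delta_rot": [0,0,0]},{"linear": [0,0,0],"delta_rot": [0,0,0]},{"linear": [0,0,0],"delta_rot": [0,0,0]},{"linear": [0,0,0],"delta_rot": [0,0,0]},{"linear": [0,0,0],"delta_rot": [0,0,0]},{"linear": [0,0,0],"delta_rot": [0,0,0]},{"linear": [0,0,0],"delta_rot": [0,0,0]}]'

```text
time_s: 59.45
tcp_pos: [0.4374, 0.4279, 0.1719]
ee_rot: [-2.705, 0.001, -1.48]
force: [0.2, -0.1, -1.4]
width: 0.322
grip_force: 34.9
```

Call:
arm_command --steps '[{"linear": [0,0,0],"delta_rot": [0,0,0]},{"linear": [0,0,0],"delta_rot": [0,0,0]},{"linear": [0,0,0],"delta_rot": [0,0,0]},{"linear": [0,0,0],"delta_rot": [0,0,0]},{"linear": [0,0,0],"delta_rot": [0,0,0]},{"linear": [0,0,0],"delta_rot": [0,0,0]},{"linear": [0,0,0],"delta_rot": [0,0,0]},{"linear": [0,0,0],"delta_rot": [0,0,0]}]'

```text
time_s: 60.25
tcp_pos: [0.4374, 0.4279, 0.1719]
ee_rot: [-2.705, 0.001, -1.48]
force: [-0.4, 0.1, -1.7]
width: 0.321
grip_force: 34.9
```

```bash
python3 scan.py
```

```text
t 60.2 tcp [0.4374 0.4279 0.1719] rpy [-2.705e+00  1.000e-03 -1.480e+00] F [-0.4  0.1 -1.7] w 28.2 g 34.9 q [ 1.27  0.14 -0.74  0.72 -0.64 -1.76]
T [0.4372 0.4283 0.1726] rpy [-2.705  0.    -1.48 ]
turn total(8deg) [-0.005  0.008 -0.002] shift total(.5m) [-0.0008 -0.0004 -0.0014] rows>= 1.0
window dist along n 59.3 lateral -0.1 -0.3 angle 0.07
```

Call:
arm_command --steps '[{"linear": [0,0,-0.02],"delta_rot": [0,0,0]},{"linear": [0,0,-0.05],"delta_rot": [0,0,0]},{"linear": [0,0,-0.07],"delta_rot": [0,0,0]},{"linear": [0,0,-0.05],"delta_rot": [-0.623,-0.021,-0.099]},{"linear": [0,0,0],"delta_rot": [-0.623,-0.021,-0.099]},{"linear": [0,0,0],"delta_rot": [-0.623,-0.021,-0.099]},{"linear": [0,0,0],"delta_rot": [-0.623,-0.021,-0.099]},{"linear": [0,0,0],"delta_rot": [-0.622,-0.023,-0.097]}]'

```text
time_s: 61.05
tcp_pos: [0.3962, 0.4252, 0.2594]
ee_rot: [3.14, 0.004, -1.407]
force: [1.3, -0.4, -1.5]
width: 0.318
grip_force: 34.9
```

Run:
```python
from h import *
for i in range(3): optics.get_image('side')
st();go([.5091,-.4306,.256],rpy=[-3.140,0,-1.410])
```

```text
t 61.2 tcp [0.398  0.4247 0.2581] rpy [-3.140e+00  1.000e-03 -1.412e+00] F [-0.5 -1.4 -1.3] w 28.3 g 34.9 q [ 1.15  0.19 -0.15  0.   -1.23 -1.  ]
turn total(8deg) [-0.002  0.01  -0.012] shift total(.5m) [1.7241 0.0546 0.0041] rows>= 18.0
```

Call:
arm_command --steps '[{"linear": [0.03,0.001,0],"delta_rot": [0,0,0]},{"linear": [0.06,0.002,0],"delta_rot": [0,0,0]},{"linear": [0.08,0.0025,0],"delta_rot": [0,0,0]},{"linear": [0.08,0.0025,0],"delta_rot": [0,0,0]},{"linear": [0.08,0.0025,0],"delta_rot": [0,0,0]},{"linear": [0.08,0.0025,0],"delta_rot": [0,0,0]},{"linear": [0.08,0.0025,0],"delta_rot": [0,0,0]},{"linear": [0.08,0.0025,0],"delta_rot": [0,0,0]}]'

```text
time_s: 62.0
tcp_pos: [0.4328, 0.1392, 0.258]
ee_rot: [-3.138, 0.001, -1.408]
force: [0.7, 0.5, -2.0]
width: 0.314
grip_force: 34.9
```

Call:
arm_command --steps '[{"linear": [0.08,0.0025,0],"delta_rot": [0,0,0]},{"linear": [0.08,0.0025,0],"delta_rot": [0,0,0]},{"linear": [0.08,0.0025,0],"delta_rot": [0,0,0]},{"linear": [0.08,0.0025,0],"delta_rot": [0,0,0]},{"linear": [0.08,0.0025,0],"delta_rot": [0,0,0]},{"linear": [0.08,0.0025,0],"delta_rot": [0,0,0]},{"linear": [0.08,0.0025,0],"delta_rot": [0,0,0]},{"linear": [0.08,0.0025,0],"delta_rot": [0,0,0]}]'

```text
time_s: 62.8
tcp_pos: [0.4741, -0.1774, 0.258]
ee_rot: [-3.138, -0.0, -1.409]
force: [1.3, 1.0, -2.1]
width: 0.319
grip_force: 34.9
```

Call:
arm_command --steps '[{"linear": [0.08,0.0025,0],"delta_rot": [0,0,0]},{"linear": [0.08,0.0025,0],"delta_rot": [0,0,0]},{"linear": [0.08,0.0025,0],"delta_rot": [0,0,0]},{"linear": [0.08,0.0025,0],"delta_rot": [0,0,0]},{"linear": [0.08,0.0025,0],"delta_rot": [0,0,0]},{"linear": [0.06,0.002,0],"delta_rot": [0,0,0]},{"linear": [0.014,0,0],"delta_rot": [0,0,0]},{"linear": [0,0,0],"delta_rot": [0,0,0]}]'

```text
time_s: 63.6
tcp_pos: [0.5053, -0.4113, 0.257]
ee_rot: [-3.14, 0.001, -1.411]
force: [0.2, -0.0, -2.6]
width: 0.32
grip_force: 34.9
```

Run:
```python
from h import *
for i in range(4): optics.get_image('side')
st();go([.5091,-.4306,.150],rpy=[-3.140,0,-1.410])
```

```text
t 63.8 tcp [ 0.5061 -0.4098  0.258 ] rpy [-3.139  0.    -1.409] F [ 1.2  0.5 -1.5] w 28.1 g 34.9 q [-0.38  0.3   0.   -0.   -1.27  0.55]
turn total(8deg) [-0.007  0.002  0.01 ] shift total(.5m) [0.042  0.0011 0.2159] rows>= 3.0
```

Call:
arm_command --steps '[{"linear": [0.022,0.0005,0.02],"delta_rot": [0,0,0]},{"linear": [0.02,0.0005,0.05],"delta_rot": [0,0,0]},{"linear": [0,0,0.06],"delta_rot": [0,0,0]},{"linear": [0,0,0.05],"delta_rot": [0,0,0]},{"linear": [0,0,0.036],"delta_rot": [0,0,0]},{"linear": [0,0,0],"delta_rot": [0,0,0]},{"linear": [0,0,0],"delta_rot": [0,0,0]},{"linear": [0,0,0],"delta_rot": [0,0,0]}]'

```text
time_s: 64.6
tcp_pos: [0.5102, -0.4323, 0.1508]
ee_rot: [-3.138, -0.001, -1.409]
force: [-0.1, 0.6, -1.7]
width: 0.322
grip_force: 34.9
```

Run:
```python
from h import *
for i in range(2): optics.get_image('side')
st();go([.5091,-.4306,.0960],rpy=[-3.140,0,-1.410])
```

```text
t 64.7 tcp [ 0.51   -0.4322  0.1508] rpy [-3.138e+00 -1.000e-03 -1.410e+00] F [ 0.2 -0.3 -2.3] w 27.8 g 34.9 q [-0.41  0.4  -0.11 -0.   -1.06  0.57]
turn total(8deg) [-0.016 -0.006  0.002] shift total(.5m) [-0.0034  0.0015  0.1096] rows>= 2.0
```

Call:
arm_command --steps '[{"linear": [-0.0034,0.0015,0.012],"delta_rot": [-0.016,-0.006,0]},{"linear": [0,0,0.02],"delta_rot": [0,0,0]},{"linear": [0,0,0.02],"delta_rot": [0,0,0]},{"linear": [0,0,0.02],"delta_rot": [0,0,0]},{"linear": [0,0,0.018],"delta_rot": [0,0,0]},{"linear": [0,0,0.01],"delta_rot": [0,0,0]},{"linear": [0,0,0.005],"delta_rot": [0,0,0]},{"linear": [0,0,0],"delta_rot": [0,0,0]}]'

```text
time_s: 65.5
tcp_pos: [0.5082, -0.4302, 0.0964]
ee_rot: [3.141, 0.002, -1.41]
force: [-0.2, -0.2, -2.5]
width: 0.318
grip_force: 34.9
```

Call:
arm_command --steps '[{"linear": [0,0,0.002],"delta_rot": [0,0,0]},{"linear": [0,0,0.001],"delta_rot": [0,0,0]},{"linear": [0,0,0],"delta_rot": [0,0,0]},{"linear": [0,0,0],"delta_rot": [0,0,0]}]'

```text
time_s: 65.9
tcp_pos: [0.5085, -0.4303, 0.0956]
ee_rot: [-3.141, 0.001, -1.41]
force: [0.5, 0.3, -0.8]
width: 0.316
grip_force: 34.9
```

Call:
arm_command --steps '[{"linear": [0,0,0.001],"delta_rot": [0,0,0]},{"linear": [0,0,0],"delta_rot": [0,0,0]},{"linear": [0,0,0],"delta_rot": [0,0,0]}]'

```text
time_s: 66.2
tcp_pos: [0.5086, -0.4304, 0.0956]
ee_rot: [-3.141, 0.001, -1.41]
force: [-1.3, 1.2, 5.3]
width: 0.319
grip_force: 34.9
```

Call:
arm_command --steps '[{"linear": [0,0,0],"delta_rot": [0,0,0]},{"linear": [0,0,0],"delta_rot": [0,0,0]},{"linear": [0,0,0],"delta_rot": [0,0,0]},{"linear": [0,0,0],"delta_rot": [0,0,0]},{"linear": [0,0,0],"delta_rot": [0,0,0]},{"linear": [0,0,0],"delta_rot": [0,0,0]},{"linear": [0,0,0],"delta_rot": [0,0,0]},{"linear": [0,0,0],"delta_rot": [0,0,0]}]' --gripper -1

```text
time_s: 67.0
tcp_pos: [0.5083, -0.4302, 0.0948]
ee_rot: [3.141, 0.001, -1.41]
force: [0.0, -0.3, -0.3]
width: 0.968
grip_force: 0.0
```

Call:
arm_command --steps '[{"linear": [0,0,-0.02],"delta_rot": [0,0,0]},{"linear": [0,0,-0.05],"delta_rot": [0,0,0]},{"linear": [0,0,-0.08],"delta_rot": [0,0,0]},{"linear": [0,0,-0.09],"delta_rot": [0,0,0]},{"linear": [0,0,-0.08],"delta_rot": [0,0,0]},{"linear": [0,0,0],"delta_rot": [0,0,0]},{"linear": [0,0,0],"delta_rot": [0,0,0]},{"linear": [0,0,0],"delta_rot": [0,0,0]}]'

```text
time_s: 67.8
tcp_pos: [0.5079, -0.4301, 0.2543]
ee_rot: [3.141, 0.002, -1.41]
force: [0.1, 0.4, -1.2]
width: 1.004
grip_force: 0.0
```

Run:
```python
from h import *
st(); c,p,d=shot('wrist','w20'); P=cloud(c,d)
topz(c,d,.12,.17,(.51,-.43),.05)
m=(P[...,2]>.138)&(P[...,2]<.155)&(d>0)&(np.hypot(P[...,0]-.51,P[...,1]+.43)<.04);q=P[m]
print('top tilt',np.linalg.lstsq(np.c_[q[:,:2]-[.51,-.43],np.ones(len(q))],q[:,2],rcond=None)[0].round(3))
c,p,d=shot('top','top6')
print('yellow');blobs(c,p,d,(20,90,60),(32,255,255),30)
print('red');blobs(c,p,d,(0,150,60),(8,255,255),30)
topz(c,d,.107,.118,(.60,.147),.025)
```

```text
t 67.8 tcp [ 0.5079 -0.4301  0.2543] rpy [ 3.141e+00  2.000e-03 -1.410e+00] F [ 0.1  0.4 -1.2] w 88.3 g 0.0 q [-0.41  0.33  0.03 -0.   -1.28  0.57]
n 1295 z 0.1472 mean [ 0.5105 -0.4334  0.145 ] rect 510.1 -431.0 [28.  27.7] circle 510.1 -430.8 18.3
top tilt [-0.01   0.062  0.147]
yellow
[343.7 193.8] 395 z 0.0581 mean [ 0.6234 -0.1659] rect 624.2 -166.7 [57.7 60.1] 1.4
[226.4 197.6] 85 z 0.0956 mean [0.5994 0.147 ] rect 599.7 146.7 [23.8 23.4] 2.1
[185.  261.8] 212 z 0.0533 mean [0.4301 0.2561] rect 430.8 257.5 [45.2 50.5] 2.7
red
[211.3 194.6] 51 z 0.1046 mean [0.605  0.1851] rect 604.8 184.8 [30.  11.2] 80.0
[191.6 318.3] 240 z 0.0225 mean [0.2782 0.2379] rect 278.0 238.5 [75.3 24. ] 51.8
n 29 z 0.111 mean [0.6001 0.1494 0.1111] rect 600.0 149.6 [13.1 13.3] circle 600.2 150.1 7.9
```

```bash
python3 -c "
from plant import order
print(order.close_job())"
```

```text
the job is handed in; nothing more can be done
None
```

The job is done and handed in at about 68 s: the drivers are swapped, the plate rests flush on the pins with the one brass weight found standing on it, and the label was scanned for about 3 s from 59 mm. The scanner is back upright in its stand.

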